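Lay the plaster spatula out on the instrument rest

ROBOT

A 6-joint arm with a two-finger parallel gripper is mounted at the origin on the work surface. World frame = base frame: x ahead of the robot, y to its left, z up, the work surface at z = 0. Lengths are in m, angles in rad, forces in N, time in s.
With the tool pointing down it reaches from about 0.425 to 0.95 m from the base axis. Payload 3.5 kg.
Tool frame: the origin (TCP) lies at the very end of the fingers, on their centre line; the grasp point (between the pads) lies ctrl.grip_point_offset behind it (ctrl.grip_point_offset is the distance from the TCP to the grasp point, in m); z points along the fingers, y is the direction in which the jaws open and shut (so a half turn about z gives the same grasp; the last joint's range is limited). The gripper opens to 85 mm and grips with 20 to 120 N. Pads are 22 mm wide; open, the fingers measure 114 mm over their backs; the gripper's body (76 mm by 85 mm) begins 54 mm behind the grasp point. The pads swing forward as they close: fully open they stand 13 mm farther back than shut.
Start: joints at [1.064, 0.286, 1.577, -0, 1.279, -0.15], TCP at [0.236, 0.632, 0.231] pointing down, gripper open.
Joint ranges: [-2.77, 2.77], [-0.9, 2.22], [0.21, 2.48], [-1.53, 4.67], [0.24, 2.81], [-2.84, 2.84]. Speed limits (rad/s): [2.79, 2.79, 3.14, 3.14, 3.14, 3.14].

INTERFACE

Orientations are given as a unit quaternion [x, y, z, w].
In Python, from plant import telemetry, imaging, ticket, finder, ctrl gives the robot as it stands. The module is installed in compiled form; this text tells all that it offers.
- The arm moves only by the shell command python3 -m crank 'ROWS' [FORCE]. ROWS is JSON, a list of rows, each a list of 7 numbers: the shift along the tool's x, y, z scaled (see below), then the turn, a rotation vector about the tool's x, y, z scaled (see below), then the opening, from 0 (shut) to 1 (fully open). A call has 1 to 12 rows; each row is the pose to reach, as a shift and turn from the pose commanded when the call began, along the tool's axes at that moment; what a row does not reach only later rows make up. The controller multiplies each number of a shift by 0.15 m and each number of a turn by 90 degrees. A row lasts 1/10 s, in which the tool goes at most 50 mm and 8.59 degrees, less where a joint would pass 70% of its speed; a pose out of reach is approached as far as the arm can. A call with a number of a shift or a turn outside -1 to 1 is refused whole. A call with a gripper value outside its range is refused whole. The fingers move at their own pace and stop on an object; FORCE is the grip in N (left out, the last holds). Time passes only in rows, so rows that repeat a pose let the fingers close. It gives the time, the measured TCP pose, the force and the opening at its end, in the units of the state.
- telemetry.get_state(): the state, without advancing time (a new reading comes with each control period).
- imaging.read_camera(name): name is "scene" or "top"; returns a dict with "pixels" (420x560x3 uint8, red, green, blue), "vfov" (degrees; the focal length in pixels is half the picture's height over the tangent of half this angle, whatever the lens; pixels are square), "cx", "cy" (the principal point, pixels), "rvec" (rotation vector, rad) and "tvec" (3), from world to camera coordinates, as OpenCV has them. Camera axes: x right, y down, z forward; pixel columns grow to the right and rows downward; lengths in m; the calibration is good to about 2 mm. A picture is of the moment at which its call begins. There is no depth.
- ticket.sign_off(): hands the job in, once; it reports no verdict.
Trained networks look in a picture, given as the dict that the camera call returned (one of the last four; its "shot" number tells which), for a name from the list of things; names that differ only in an ending like _2 or _b are one class to them, and where a whole thing is asked for, a point or a joint stands for the part that bears it (a point fixed in the world has none). Each returns a list of dicts, best first, with "confidence" (0 to 1); they miss things now and then, are a little off and sometimes report something else, mostly with a low value. They report only what shows in the picture. A call takes as long as a camera call. They do not tell look-alikes from the thing itself.
- finder.masks_of(label, picture): "pixels" (420x560 bool, what is visible of it) and "extent" ([left, top, right, bottom] in pixels, round what is visible of it).
- finder.pinpoint(label, picture): "location" ([row, column] in pixels: a listed point, or the origin of a listed thing).
The state is a dict: "time": time; "qpos": joint angles; "dq": joint speeds; "joint_efforts": joint torques, N m; "eef_pos": TCP position; "tcp_rot": TCP orientation; "contact_force": force on the tool from outside, world axes, zero at the start; "wrist_torque": the same for the moment, N m; "opening": opening from 0.0 (shut) to 1.0 (fully open).
Only numpy, scipy, OpenCV 4.12 (cv2) and the standard library are available. Lean on these libraries where they do the work, as an engineer would, in place of code of your own. Each camera call takes 0.05 s, during which the arm holds its last target.

TASK

Pull the plaster spatula (the tool with the broad flat blade) up out of its cup in the holder and lay it level on the free place of the instrument rest, lowering it gently into the notches before you let go: handle down in both notches with its balance point about midway between the two bars, blade pointing away from the robot. Leave the burnisher standing in its cup, the wax knife lying on its own place, and the jar and the stone cast where they are.

Things in the scene. Friction and masses are not known exactly. Their poses are not given: they have to be found in the camera images.
- spatula: Plaster spatula, 190 mm long, 70 g: round wooden handle 18 mm in diameter, 138 mm long, then a flat steel blade 22 mm wide, 2.5 mm thick, tip rounded. It stands upright, blade up, loosely in one cup of the holder. Origin: centre of the handle's lower end; z runs along the tool to the blade tip, y across the blade's width.
- spatula_balance (a point): Balance point of the spatula, on its axis 62 mm from the handle's lower end.
- spatula_tip (a point): Tip of the spatula's blade, 190 mm from the handle's lower end.
- burnisher: Ball burnisher, 174 mm long: the same wooden handle (18 mm in diameter, 120 mm long) but then a thin steel rod with a 16 mm ball. Stands ball up in the other cup. Origin: centre of the handle's lower end, z along it to the ball. Leave alone.
- holder: Fixed tool holder: grey base plate 70 x 190 x 10 mm carrying two round steel cups, centred 55 mm either side of its centre along its y; x runs across. Cups: rim 85 mm above the bench, inner floor at 13 mm, inner diameter 25 to 27 mm, wall 4 mm. Origin: centre of the underside.
- cup_a (a point): Centre of the mouth of the holder's cup on its +y side (85 mm above the bench).
- cup_b (a point): Centre of the mouth of the holder's cup on its -y side.
- rest: Fixed steel rest: base plate 80 x 160 x 8 mm, two cross bars (8 mm thick, at x = -30 and +30 mm), each with V notches at y = +50 and -50 mm. A tool lies along x (away from the robot) in one pair of notches. Notch bottoms 47 mm, lips 64 mm above the bench, 36 mm over the lips. One place holds the wax knife, the free one has a drip tray below. Origin: centre of the underside.
- place_a (a point): Place on the rest's +y side: midway between its two notches, 60 mm above the bench, where the axis of an 18 mm handle lies; x along the place, away from the robot.
- place_b (a point): Place on the rest's -y side, described likewise.
- knife: Wax knife lying on one place of the rest: dark wooden handle 14 mm in diameter and 85 mm long, thin steel blade, 148 mm in all. Origin on its axis midway between the bars, x to its point. Leave alone.
- drip_tray: White drip tray, 46 x 75 x 10 mm, fixed on the rest's base plate below the free place. Origin: centre of its underside.
- jar: Glass jar with a black lid, 60 mm in diameter, 85 mm high, standing loose. Origin: centre of the underside. Leave alone.
- cast: Yellow dental stone cast, about 75 x 62 x 32 mm, standing loose. Origin: centre of the underside. Leave alone.
Things that resemble listed ones, but are neither listed nor needed, are in the scene too. Leave any yellow look-alike of the rest alone.

How it is judged:
On the way, in this order (a step that is already met when the one before it is completed fails the run):
1. the spatula has been pulled clear out of its cup (height (world z) of spatula above 0.095 m), for 0.1 s.
2. the spatula is brought down into the notches (within 15 mm in height, 20 degrees) while the fingers still hold it (contact force between the fingers and spatula above 0.5 N and ((x of spatula_balance in the frame of place_a between -0.03 and 0.03 m and y of spatula_balance in the frame of place_a between -0.012 and 0.012 m and z of spatula_balance in the frame of place_a between -0.008 and 0.015 m and angle between the z axis of spatula and the x axis of place_a, either way round below 0.35 rad) or (x of spatula_balance in the frame of place_b between -0.03 and 0.03 m and y of spatula_balance in the frame of place_b between -0.012 and 0.012 m and z of spatula_balance in the frame of place_b between -0.008 and 0.015 m and angle between the z axis of spatula and the x axis of place_b, either way round below 0.35 rad))), for 0.1 s.
At the end, for the whole second after the job is handed in: Spatula at rest on the free place, blade away from the robot, within 7 deg; balance point within 25 mm along, 8 across, 6 in height of the place's point. Knife within 12 mm, burnisher (within 14 deg of upright), jar and cast within 20 mm of their starts (((x of spatula_balance in the frame of place_a between -0.025 and 0.025 m and y of spatula_balance in the frame of place_a between -0.008 and 0.008 m and z of spatula_balance in the frame of place_a between -0.006 and 0.006 m and angle between the z axis of spatula and the x axis of place_a, either way round below 0.12 rad and x of spatula_tip in the frame of place_a above 0.09 m) or (x of spatula_balance in the frame of place_b between -0.025 and 0.025 m and y of spatula_balance in the frame of place_b between -0.008 and 0.008 m and z of spatula_balance in the frame of place_b between -0.006 and 0.006 m and angle between the z axis of spatula and the x axis of place_b, either way round below 0.12 rad and x of spatula_tip in the frame of place_b above 0.09 m)) and linear speed of spatula below 0.02 m/s and angular speed of spatula below 0.2 rad/s and distance of knife from where it was at the start of the episode below 0.012 m and angle between burnisher's own z axis and vertical below 0.25 rad and distance of each of burnisher, jar, cast from where it was at the start of the episode below 0.02 m); the robot touches nothing.
It fails at once if the spatula hits or is pressed on the rest harder than 40 N (contact force between spatula and rest above 40 N).
It fails at once if the burnisher is pulled out or thrown over (moved over 40 mm) (distance of burnisher from where it was at the start of the episode above 0.04 m).
It fails at once if the wax knife is knocked off its place (moved over 30 mm) (distance of knife from where it was at the start of the episode above 0.03 m).
It fails at once if the jar or the cast is pushed over 40 mm (distance of any of jar, cast from where it was at the start of the episode above 0.04 m).
It also fails if it takes over 48 s, if anything falls off the work surface, if the arm or the gripper's body presses on something with over 40 N, if the wrist force passes 120 N, or if a joint passes its speed limit or range.

## Working session

There is one attempt and no reset: what is moved stays moved. The work goes in short steps, Python scripts to look and compute and a shell command to move; the robot and the scene stay as the last step left them, time stands still between calls to the robot, and variables do not carry over. Pictures are saved under pics/ and viewed, and the job is handed in when it is done.

```bash
mkdir -p pics; cat > h.py <<'E'
import numpy as np,cv2
from plant import telemetry, imaging, ticket, finder, ctrl
from scipy.spatial.transform import Rotation as R
def cam(n,save=None):
    p=imaging.read_camera(n)
    if save: cv2.imwrite('pics/'+save,cv2.cvtColor(p['pixels'],cv2.COLOR_RGB2BGR))
    return p
def K(p):
    f=210/np.tan(np.radians(p['vfov'])/2)
    return np.array([[f,0,p['cx']],[0,f,p['cy']],[0,0,1]])
def ray(p,row,col):
    M=cv2.Rodrigues(np.array(p['rvec'],float))[0];t=np.array(p['tvec'],float).ravel()
    d=M.T@np.linalg.inv(K(p))@np.array([col,row,1.]);return -M.T@t,d/np.linalg.norm(d)
def atz(p,row,col,z):
    o,d=ray(p,row,col);return o+d*(z-o[2])/d[2]
def tri(obs):
    A=np.zeros((3,3));b=np.zeros(3)
    for p,(r,c) in obs:
        o,d=ray(p,r,c);P=np.eye(3)-np.outer(d,d);A+=P;b+=P@o
    x=np.linalg.solve(A,b)
    return x
def proj(p,X):
    q=cv2.projectPoints(np.array(X,float).reshape(-1,1,3),np.array(p['rvec'],float),np.array(p['tvec'],float),K(p),None)[0].reshape(-1,2)
    return q[:,::-1] # row,col
E
python3 - <<'E'
from h import *
np.set_printoptions(precision=4,suppress=True)
print(telemetry.get_state(),ctrl.grip_point_offset)
s=cam('scene','s0.png');t=cam('top','t0.png')
for n,p in(('s',s),('t',t)):
    print(n,p['vfov'],p['cx'],p['cy'],ray(p,210,280))
    for l in ['spatula','spatula_balance','spatula_tip','burnisher','holder','cup_a','cup_b','rest','place_a','place_b','knife','drip_tray','jar','cast']:
        print(l,[(np.round(d['location'],1).tolist(),round(d['confidence'],2)) for d in finder.pinpoint(l,p)])
E
```

```text
{'time': 0.0, 'qpos': array([ 1.064 ,  0.2872,  1.5782, -0.    ,  1.2786, -0.15  ]), 'dq': array([-0.0005, -0.0004,  0.0016, -0.0007,  0.0006,  0.0004]), 'joint_efforts': array([ -0.0001, -40.5983, -29.2628,  -0.0001,   0.0057,  -0.    ]), 'eef_pos': array([0.2354, 0.6319, 0.2299]), 'tcp_rot': array([ 0.1774,  0.9841, -0.0011, -0.0004]), 'contact_force': array([ 0.0739, -0.7583, -0.0702]), 'wrist_torque': array([ 0.0142, -0.0254,  0.0022]), 'opening': 0.9965830726662094} 0.0187
s 48.53959604999355 280.8687048275181 204.45959959783679 (array([ 1.0906, -0.5885,  0.7292]), array([-0.5574,  0.5781, -0.5959]))
spatula []
spatula_balance [([276.5, 196.5], 0.93), ([191.8, 363.3], 0.7)]
spatula_tip [([224.9, 187.5], 0.91)]
burnisher [([242.9, 234.4], 0.41)]
holder [([290.6, 222.0], 0.86)]
cup_a [([242.1, 236.3], 0.95), ([266.4, 196.8], 0.94)]
cup_b [([242.1, 236.3], 0.95), ([266.4, 196.8], 0.94)]
rest [([218.3, 349.5], 0.94), ([190.0, 297.1], 0.84)]
place_a [([193.7, 364.0], 0.92), ([166.1, 308.0], 0.92), ([177.7, 291.9], 0.91), ([209.5, 344.5], 0.67), ([273.0, 195.1], 0.39)]
place_b [([193.
[... 461 characters left out ...]
2.8, 409.2], 0.51)]
burnisher [([234.5, 334.4], 0.51)]
holder [([229.7, 359.3], 0.9)]
cup_a [([222.8, 393.5], 0.94), ([228.3, 340.0], 0.69)]
cup_b [([222.8, 393.5], 0.94), ([228.3, 340.0], 0.69)]
rest [([208.3, 177.2], 0.66), ([296.0, 172.3], 0.65), ([222.4, 392.7], 0.21)]
place_a [([305.5, 144.6], 0.86), ([209.4, 149.6], 0.79), ([197.4, 194.1], 0.68), ([227.8, 339.5], 0.6), ([226.0, 384.2], 0.23)]
place_b [([305.5, 144.6], 0.86), ([209.4, 149.6], 0.79), ([197.4, 194.1], 0.68), ([227.8, 339.5], 0.6), ([226.0, 384.2], 0.23)]
knife [([206.6, 147.9], 0.85)]
drip_tray [([201.0, 198.5], 0.66)]
jar [([132.7, 265.5], 0.8), ([210.4, 147.9], 0.68)]
cast [([292.9, 278.7], 0.78), ([214.9, 409.5], 0.2)]
```

View pics/s0.png

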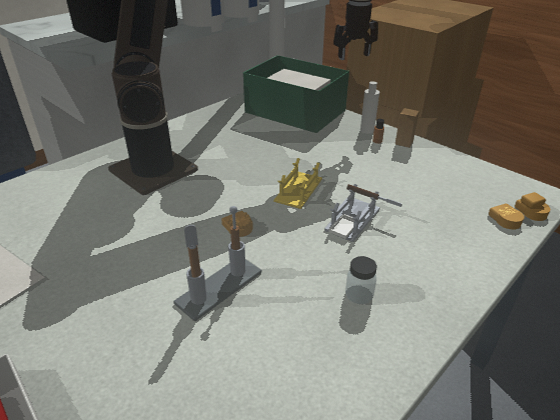

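View pics/t0.png

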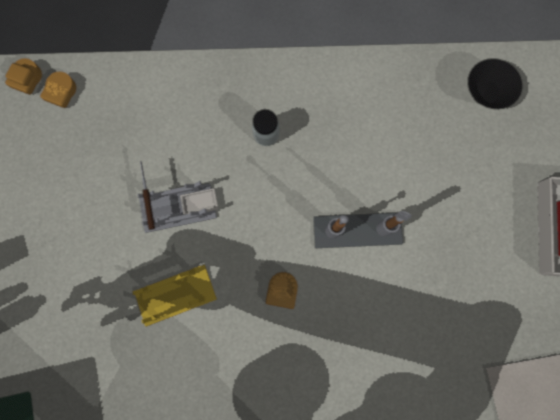

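Candidates for the tool: the left tool in the scene picture, with a broad blade (tip about [225,187]), and the right one with a ball (tip about [210,234]), which is the burnisher. For the rest there is a grey one with the knife and tray (scene [218,350], top [208,177]) and a yellow look-alike (scene [190,297], top [296,172]). Next, close crops and measurements.

```bash
python3 - <<'E'
from h import *
np.set_printoptions(precision=4,suppress=True)
s=cam('scene');t=cam('top')
def crop(p,r0,r1,c0,c1,k): 
    return cv2.resize(cv2.cvtColor(p['pixels'],cv2.COLOR_RGB2BGR)[r0:r1,c0:c1],None,fx=k,fy=k,interpolation=cv2.INTER_CUBIC)
a=crop(s,200,325,165,275,4);b=crop(s,170,250,310,410,4)
im=np.zeros((500,800,3),np.uint8);im[:,:440]=a[:500];im[:320,440:800]=b[:,:360]
cv2.imwrite('pics/c0.png',im)
a=crop(t,180,260,300,440,5);b=crop(t,150,240,120,240,5)
cv2.imwrite('pics/c1.png',a);cv2.imwrite('pics/c2.png',b)
T=lambda a,b:tri([(s,a),(t,b)])
for n,a,b in[('tip',(224.9,187.5),(212.8,409.2)),('cupS',(266.4,196.8),(222.8,393.5)),('cupB',(242.1,236.3),(228.3,340)),('placeA',(193.7,364),(209.4,149.6)),('placeB',(209.5,344.5),(197.4,194.1)),('tray',(226.1,344.1),(201,198.5)),('rest',(218.3,349.5),(208.3,177.2)),('holder',(290.6,222),(229.7,359.3)),('jar',(296.2,361.7),(132.7,265.5)),('cast',(222.6,236.1),(292.9,278.7)),('bal',(276.5,196.5),(222.7,389.5))]:
    X=T(a,b);print(n,X,[np.round(proj(p,X)-q,1) for p,q in((s,a),(t,b))])
E
```

```text
tip [ 0.5117 -0.229   0.2041] [array([[-0. , -0.1]]), array([[-0. , -0.1]])]
cupS [ 0.5118 -0.2249  0.0988] [array([[ 0. , -1.6]]), array([[-0.9, -1.3]])]
cupB [ 0.5054 -0.1194  0.0924] [array([[ 0.1, -2.2]]), array([[-1.4, -1.9]])]
placeA [0.5593 0.2695 0.0504] [array([[ 0.3, -1. ]]), array([[-0.9, -1. ]])]
placeB [0.5769 0.1708 0.0624] [array([[-0.2,  0.7]]), array([[0.6, 0.6]])]
tray [0.5799 0.1711 0.0125] [array([[-0.1,  0.4]]), array([[0.3, 0.3]])]
rest [0.5648 0.2177 0.0038] [array([[-0.3,  1.2]]), array([[1. , 1.1]])]
holder [ 0.5144 -0.1744 -0.0045] [array([[ 0.1, -2.2]]), array([[-1.3, -1.7]])]
jar [ 0.74    0.024  -0.0043] [array([[ 0.1, -0.6]]), array([[-0.4, -0.4]])]
cast [ 0.3771 -0.0014  0.0083] [array([[-0.1,  1.4]]), array([[1. , 1.3]])]
bal [ 0.5138 -0.226   0.0737] [array([[-0. ,  0.2]]), array([[0.1, 0.1]])]
```

View pics/c0.png

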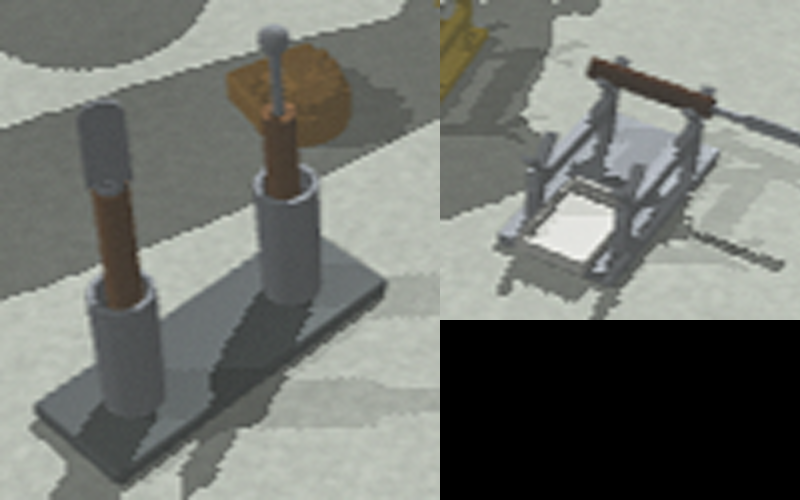

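View pics/c1.png

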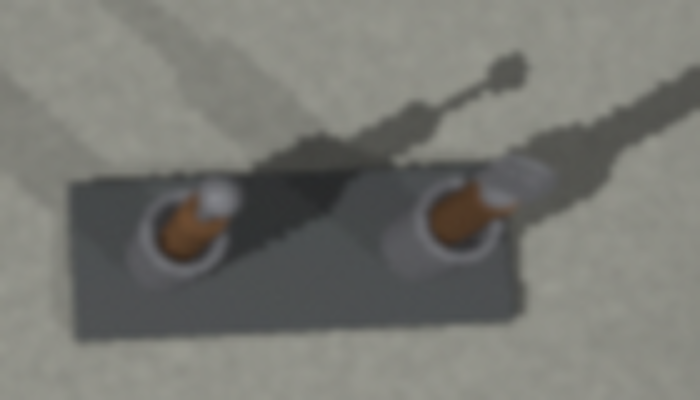

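View pics/c2.png

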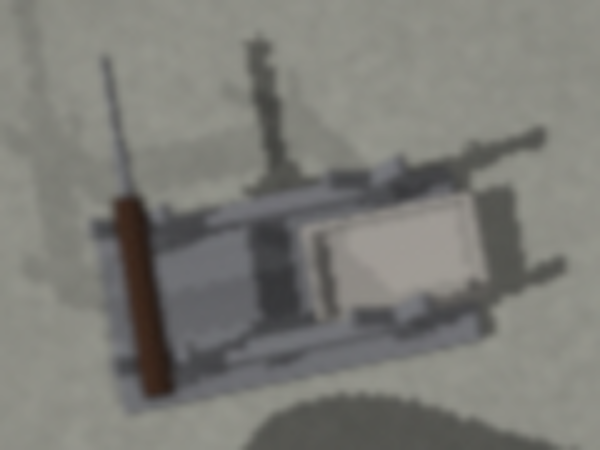

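The crop confirms it: the broad blade marks the spatula, in the cup at the -y end (cup_b). The free place, with the white tray, is on the rest's -y side (place_b). I'll start swinging the arm over, high up.

```bash
python3 -m crank '[[-1,0,-0.3,0,0,0,0.9],[-1,0,-0.3,0,0,0,0.9],[-1,0,-0.3,0,0,0,0.9],[-1,0,-0.3,0,0,0,0.9]]'; python3 -m crank '[[-0.6,-1,0,0,0,0,0.9],[-0.6,-1,0,0,0,0,0.9],[-0.6,-1,0,0,0,0,0.9],[-0.6,-1,0,0,0,0,0.9]]'; python3 -m crank '[[-0.5,-1,0,0,0,0,0.9],[-0.5,-1,0,0,0,0,0.9],[-0.5,-1,0,0,0,0,0.9],[-0.5,-1,0,0,0,0,0.9]]';python3 -m crank '[[-0.3,-1,0,0,0,0,0.9],[-0.3,-1,0,0,0,0,0.9],[-0.3,-1,0,0,0,0,0.9],[-0.3,-1,0,0,0,0,0.9]]'
cat >> h.py <<'E'
def plan(pos,Rt,verbose=True):
    s=telemetry.get_state();R0=R.from_quat(s['tcp_rot'])
    d=R0.inv().apply(np.array(pos)-s['eef_pos'])/0.15
    r=(R0.inv()*Rt).as_rotvec()/(np.pi/2)
    print('t',round(s['time'],2),'pos',np.round(s['eef_pos'],4),'q',np.round(s['qpos'],3),'op',round(s['opening'],3),'\nshift',np.round(d,3),'turn',np.round(r,3),'dist',np.linalg.norm(d)*.15,'ang',np.linalg.norm(r)*90)
def orient(head,pitch): # heading deg, pitch deg below horizontal; x_t = "up" at pitch 0... tool y left? 
    h,p=np.radians([head,pitch])
    z=np.array([np.cos(h)*np.cos(p),np.sin(h)*np.cos(p),-np.sin(p)])
    y=np.array([-np.sin(h),np.cos(h),0]);x=np.cross(y,z)
    return R.from_matrix(np.stack([x,y,z],1))
E
python3 - <<'E'
from h import *
o=orient(-24,45);print(R.from_quat(telemetry.get_state()['tcp_rot']).as_matrix().round(3))
plan([.42,-.1,.27],o)
E
```

```text
time: 2.0
eef_pos: [0.3818, 0.5786, 0.279]
tcp_rot: [0.18, 0.984, 0.002, 0.002]
contact_force: [0.5, 0.9, 0.0]
opening: 0.9
time: 2.4
eef_pos: [0.4081, 0.4054, 0.276]
tcp_rot: [0.178, 0.984, -0.001, -0.0]
contact_force: [0.2, -0.0, -0.0]
opening: 0.9
time: 2.8
eef_pos: [0.4258, 0.2385, 0.2762]
tcp_rot: [0.179, 0.984, -0.0, 0.0]
contact_force: [-0.7, -0.1, 0.0]
opening: 0.9
time: 3.2
eef_pos: [0.4154, 0.0816, 0.2763]
tcp_rot: [0.18, 0.984, -0.001, 0.0]
contact_force: [0.4, 0.5, -0.0]
opening: 0.9
[[-0.935  0.355  0.   ]
 [ 0.355  0.935 -0.001]
 [-0.001 -0.001 -1.   ]]
t 3.2 pos [0.4154 0.0816 0.2763] q [-4.600e-02 -3.360e-01  2.105e+00 -1.000e-03  1.372e+00 -1.254e+00] op 0.9 
shift [-0.458 -1.121  0.043] turn [ 0.013 -0.499  0.034] dist 0.1817248634499037 ang 45.05595045224043
```

```bash
python3 -m crank '[[-0.4,-1,0,0,-0.1,0,0.9],[-0.4,-1,0,0,-0.2,0,0.9],[-0.4,-1,0,0,-0.3,0,0.9],[-0.4,-1,0,0,-0.4,0,0.9],[-0.4,-1,0,0,-0.5,0,0.9],[-0.4,-1,0,0,-0.5,0,0.9],[-0.4,-1,0,0,-0.5,0,0.9]]'
python3 - <<'E'
from h import *
print(R.from_quat(telemetry.get_state()['tcp_rot']).as_matrix().round(3))
plan([.42,-.15,.2],orient(-24,45))
E
```

```text
time: 3.9
eef_pos: [0.4314, -0.0764, 0.287]
tcp_rot: [0.164, 0.911, -0.068, 0.373]
contact_force: [-0.6, 0.1, 0.7]
opening: 0.902
[[-0.667  0.35   0.657]
 [ 0.249  0.937 -0.246]
 [-0.702 -0.001 -0.712]]
t 3.9 pos [ 0.4314 -0.0764  0.287 ] q [-0.442 -0.802  2.484  0.093  0.686 -1.704] op 0.902 
shift [ 0.336 -0.486  0.484] turn [ 0.027 -0.005  0.028] dist 0.11451942846868203 ang 3.538217960057182
```

```bash
cat > kin.py <<'E'
import numpy as np
from scipy.optimize import least_squares
D=[([1.064,.2872,1.5782,0,1.2786],[.2354,.6319,.2299]),([-.046,-.336,2.105,-.001,1.372],[.4154,.0816,.2763]),([-.442,-.802,2.484,.093,.686],[.4314,-.0764,.287])]
def fk(p,q,roll=True):
    L1,L2,d,h,e,b=p
    q1,q2,q3,q4,q5=q[:5]
    def Ry(a):c,s=np.cos(a),np.sin(a);return np.array([[c,0,s],[0,1,0],[-s,0,c]])
    def Rz(a):c,s=np.cos(a),np.sin(a);return np.array([[c,-s,0],[s,c,0],[0,0,1]])
    A=Rz(q1)@Ry(q2); x=np.array([0,0,h])+A@[b,e,L1]
    A=A@Ry(q3); x=x+A@[0,0,L2]; A=A@Rz(q4)@Ry(q5)
    return x+A@[0,0,d],A[:,2]
def res(p): return np.concatenate([fk(p,q)[0]-x for q,x in D]+[0.01*(np.array(p)-[.42,.4,.25,.3,.1,0])])
if __name__=='__main__':
    s=least_squares(res,[.42,.4,.25,.3,.1,0]);print(s.x.round(4),s.fun[:9].round(4),[fk(s.x,q)[1].round(3) for q,_ in D])
E
python3 kin.py
```

```text
[ 4.398e-01  5.677e-01  2.501e-01  2.230e-01  1.008e-01 -5.000e-04] [ 0.     -0.      0.0001  0.     -0.     -0.0002 -0.      0.0001  0.0001] [array([-0.001, -0.002, -1.   ]), array([ 0.001, -0.001, -1.   ]), array([ 0.657, -0.246, -0.713])]
```

```bash
cat > ik.py <<'E'
from kin import *
from h import orient
P=least_squares(res,[.42,.4,.25,.3,.1,0]).x
lo=np.array([-2.77,-.9,.21,-1.53,.24,-2.84]);hi=-lo.copy();hi=np.array([2.77,2.22,2.48,4.67,2.81,2.84])
def fkR(q):
    x,z=fk(P,q)
    from scipy.spatial.transform import Rotation as R
    A=R.from_euler('ZYYZYZ',[q[0],q[1],q[2],q[3],q[4],0]).as_matrix()
    return x,A
def ik(pos,Rt,seeds):
    best=None
    for s in seeds:
        f=lambda q:np.concatenate([(fk(P,q)[0]-pos)*5,fk(P,q)[1]-Rt.as_matrix()[:,2]])
        r=least_squares(f,np.clip(s,lo[:5]+.01,hi[:5]-.01),bounds=(lo[:5],hi[:5]))
        if best is None or r.cost<best.cost-1e-9: best=r
    return best
if __name__=='__main__':
    seeds=[[-.5,-.3,2.1,a,b] for a in(-1.4,0,1.6,3.1,4.5) for b in(.5,1.3,2.2)]
    for pitch in (15,25,30,35,40,45,50):
        for nm,gp,hd in(('grasp',[.512,-.226,.127],-24),('pre',[.43,-.19,.2],-24),('prelow',[.44,-.195,.127],-24),('above',[.512,-.226,.25],-24)):
            o=orient(hd,pitch);b=ik(np.array(gp)+.0187*o.as_matrix()[:,2],o,seeds)
            print(pitch,nm,round(np.sqrt(2*b.cost),4),b.x.round(2))
        o=orient(10,pitch+90);b=ik(np.array([.577+.05,.18,.06])+.0187*o.as_matrix()[:,2],o,seeds)
        print(pitch,'place',round(np.sqrt(2*b.cost),4),b.x.round(2))
E
python3 ik.py
```

```text
15 grasp 0.12 [-0.7   0.07  2.48  2.73  0.71]
15 pre 0.447 [-0.71 -0.42  2.48  1.15  0.26]
15 prelow 0.4723 [-0.69 -0.13  2.48  2.31  0.31]
15 above 0.0649 [-0.71 -0.31  2.48  2.36  0.4 ]
15 place 0.0 [ 0.13  0.56  1.6  -0.01  1.25]
25 grasp 0.0555 [-0.7  -0.05  2.48  2.55  0.45]
25 pre 0.3277 [-0.72 -0.45  2.48  0.77  0.33]
25 prelow 0.3642 [-0.71 -0.21  2.48  1.51  0.24]
25 above 0.0 [-0.71 -0.36  2.46  1.85  0.27]
25 place 0.0 [ 0.13  0.65  1.49 -0.02  1.44]
30 grasp 0.0118 [-0.7  -0.08  2.48  2.42  0.36]
30 pre 0.2669 [-0.72 -0.46  2.48  0.66  0.37]
30 prelow 0.3067 [-0.71 -0.23  2.48  1.19  0.24]
30 above 0.0 [-0.7  -0.36  2.42  1.38  0.25]
30 place 0.0 [ 0.13  0.69  1.44 -0.02  1.53]
35 grasp 0.0 [-0.69 -0.1   2.46  2.17  0.27]
35 pre 0.2056 [-0.72 -0.47  2.48  0.57  0.41]
35 prelow 0.2479 [-0.7  -0.25  2.48  0.92  0.25]
35 above 0.0 [-0.69 -0.35  2.38  0.93  0.28]
35 place 0.0 [ 0.13  0.74  1.39 -0.02  1.63]
40 grasp 0.0246 [-0.7  -0.11  2.43  1.71  0.24]
40 pre 0.1439 [-0.73 -0.48  2.48  0.5   0.45]
40 prelow 0.1883 [-0.71 -0.27  2.48  0.73  0.29]
40 above 0.0 [-0.68 -0.34  2.34  0.63  0.34]
40 place 0.0 [ 0.13  0.78  1.34 -0.03  1.72]
45 grasp 0.0264 [-0.69 -0.11  2.38  1.09  0.24]
45 pre 0.0819 [-0.73 -0.49  2.48  0.44  0.49]
45 prelow 0.128 [-0.71 -0.28  2.48  0.6   0.32]
45 above 0.0 [-0.67 -0.32  2.3   0.44  0.43]
45 place 0.0 [ 0.13  0.83  1.29 -0.03  1.81]
50 grasp 0.0 [-0.66 -0.1   2.35  0.65  0.26]
50 pre 0.0196 [-0.73 -0.49  2.48  0.39  0.53]
50 prelow 0.0671 [-0.71 -0.29  2.48  0.5   0.37]
50 above 0.0 [-0.66 -0.29  2.25  0.32  0.52]
50 place 0.0 [ 0.14  0.88  1.24 -0.03  1.9 ]
```

```bash
cat >> ik.py <<'E'
def q6of(q,Rt):
    from scipy.spatial.transform import Rotation as R
    A=R.from_euler('ZYYZY',q[:5])if 0 else R.from_matrix(R.from_euler('ZY',[q[0],q[1]+q[2]]).as_matrix()@R.from_euler('ZY',[q[3],q[4]]).as_matrix())
    a=(A.inv()*Rt).as_rotvec()[2]-np.pi/2
    return (a+np.pi)%(2*np.pi)-np.pi
E
sed -i '/^def q6of/,$d' ik.py; python3 - <<'E'
s=open('ik.py').read()
f='''def q6of(q,Rt):
    from scipy.spatial.transform import Rotation as R
    A=R.from_matrix(R.from_euler('ZY',[q[0],q[1]+q[2]]).as_matrix()@R.from_euler('ZY',[q[3],q[4]]).as_matrix())
    a=(A.inv()*Rt).as_rotvec()[2]-np.pi/2
    return (a+np.pi)%(2*np.pi)-np.pi
'''
open('ik.py','w').write(s.replace("if __name__",f+"if __name__"))
E
python3 - <<'E'
from ik import *
seeds=[[-.5,-.3,2.1,a,b] for a in(-1.4,0,1.,2) for b in(.5,1.3)]
for hd in(-10,0,15,30,50,70,90):
  for pitch in (10,25,35,45):
    o=orient(hd,pitch);z=o.as_matrix()[:,2];hz=np.array([z[0],z[1],0]);out=[]
    for nm,gp in(('g',np.array([.512,-.226,.127])),('back',np.array([.512,-.226,.127])-.1*hz),('up',np.array([.512,-.226,.25]))):
        b=ik(gp+.0187*z,o,seeds);out.append(nm+' %.3f '%np.sqrt(2*b.cost)+str(b.x.round(2))+' %.2f'%q6of(b.x,o))
    print(hd,pitch,*out)
E
```

```text
-10 10 g 0.069 [-0.88  0.14  2.48  2.26  1.03] 1.98 back 0.384 [-1.2   0.2   2.48  1.75  1.33] 2.09 up 0.056 [-0.88 -0.24  2.48  2.01  0.8 ] 2.39
-10 25 g 0.013 [-0.84 -0.03  2.48  2.02  0.67] 2.26 back 0.313 [-1.05 -0.12  2.48  1.43  0.86] 2.66 up 0.000 [-0.84 -0.33  2.44  1.58  0.59] 2.81
-10 35 g 0.000 [-0.81 -0.08  2.44  1.7   0.51] 2.60 back 0.201 [-0.95 -0.21  2.48  1.23  0.66] 2.95 up 0.000 [-0.81 -0.33  2.37  1.16  0.56] -3.06
-10 45 g 0.000 [-0.77 -0.09  2.37  1.2   0.44] 3.10 back 0.064 [-0.88 -0.25  2.48  1.03  0.56] -3.09 up 0.000 [-0.77 -0.3   2.28  0.77  0.6 ] -2.68
0 10 g 0.000 [-0.95  0.15  2.47  2.04  1.12] 2.04 back 0.225 [-1.24  0.17  2.48  1.64  1.36] 2.11 up 0.000 [-0.95 -0.2   2.46  1.85  0.99] 2.42
0 25 g 0.000 [-0.91  0.01  2.45  1.79  0.82] 2.33 back 0.183 [-1.15 -0.06  2.48  1.43  1.03] 2.47 up 0.000 [-0.91 -0.27  2.4   1.48  0.8 ] 2.78
0 35 g 0.000 [-0.87 -0.04  2.4   1.52  0.68] 2.61 back 0.103 [-1.06 -0.16  2.48  1.28  0.85] 2.70 up 0.000 [-0.87 -0.28  2.33  1.17  0.75] 3.07
0 45 g 0.000 [-0.82 -0.06  2.34  1.17  0.6 ] 2.97 back 0.000 [-0.97 -0.21  2.48  
[... 2263 characters left out ...]
32  1.92  0.67  1.41] 2.34 back 0.000 [-0.96  0.37  1.84  0.62  1.47] 2.28 up 0.000 [-0.87  0.17  1.85  0.66  1.58] 2.48
90 10 g 0.000 [-0.87  0.67  1.68  0.77  2.  ] 2.10 back 0.000 [-0.96  0.79  1.48  0.72  2.1 ] 2.11 up 0.000 [-0.87  0.49  1.68  0.84  2.12] 2.24
90 25 g 0.000 [-0.86  0.56  1.72  0.66  1.82] 2.11 back 0.000 [-0.94  0.67  1.54  0.6   1.91] 2.09 up 0.000 [-0.86  0.4   1.69  0.7   1.97] 2.24
90 35 g 0.000 [-0.84  0.49  1.75  0.59  1.69] 2.13 back 0.000 [-0.91  0.59  1.6   0.54  1.77] 2.10 up 0.000 [-0.84  0.34  1.7   0.61  1.86] 2.25
90 45 g 0.000 [-0.81  0.42  1.79  0.51  1.57] 2.16 back 0.000 [-0.88  0.5   1.66  0.47  1.63] 2.13 up 0.000 [-0.81  0.27  1.72  0.52  1.75] 2.27
```

```bash
python3 - <<'E'
from ik import *
from h import *
print('cur check',q6of([-.442,-.802,2.484,.093,.686],R.from_quat(telemetry.get_state()['tcp_rot'])))
F=R.from_euler('z',180,degrees=True)
q=np.array([-.9,.38,1.9,.77,1.52]);
G=np.array([.512,-.226,.127])
for hd in(50,70):
 for pg in(25,35,45):
  q=np.array([-.9,.38,1.9,.77,1.52]);
  for k,(pos,h_,p) in enumerate([(G,hd,pg),(G+[0,0,.13],hd,pg),([.5,-.15,.28],hd*.8+2,pg+15),([.5,-.05,.28],hd*.6+4,pg+30),([.55,.05,.28],hd*.3+7,pg+50),([.6,.12,.26],10,pg+70),([.627,.18,.2],10,pg+90),([.627,.18,.06],10,pg+90)]):
    o=orient(h_,p);b=ik(np.array(pos)+.0187*o.as_matrix()[:,2],o,[q]);q=b.x
    print(hd,pg,k,round(np.sqrt(2*b.cost),4),q.round(2),round(q6of(q,o),2),round(q6of(q,o*F),2))
E
```

```text
cur check -1.7036350078063145
50 25 0 0.0 [-0.99  0.33  2.06  1.07  1.44] 2.29 -0.85
50 25 1 0.0 [-0.99  0.12  2.02  1.05  1.56] 2.51 -0.63
50 25 2 0.0 [-0.85 -0.17  2.15  0.91  1.32] 2.81 -0.33
50 25 3 0.0 [-0.56 -0.34  2.21  0.63  1.09] -2.97 0.17
50 25 4 0.0 [-0.15 -0.14  1.99  0.15  1.07] -2.16 0.98
50 25 5 0.0 [ 0.04  0.19  1.68 -0.01  1.36] -1.71 1.44
50 25 6 0.0 [ 0.13  0.5   1.43 -0.02  1.65] -1.61 1.53
50 25 7 0.0 [ 0.13  0.65  1.49 -0.02  1.44] -1.61 1.53
50 35 0 0.0 [-0.95  0.26  2.06  0.96  1.32] 2.39 -0.75
50 35 1 0.0 [-0.95  0.07  2.    0.92  1.47] 2.59 -0.55
50 35 2 0.0 [-0.79 -0.18  2.11  0.74  1.27] 2.94 -0.2
50 35 3 0.0 [-0.48 -0.29  2.14  0.43  1.11] -2.8 0.34
50 35 4 0.0 [-0.11 -0.05  1.89  0.04  1.22] -2.08 1.06
50 35 5 0.0 [ 0.04  0.28  1.58 -0.03  1.54] -1.7 1.45
50 35 6 0.0 [ 0.13  0.59  1.33 -0.02  1.82] -1.61 1.53
50 35 7 0.0 [ 0.13  0.74  1.39 -0.02  1.63] -1.61 1.54
50 45 0 0.0 [-0.9   0.21  2.05  0.83  1.22] 2.5 -0.64
50 45 1 0.0 [-0.9   0.03  1.98  0.78  1.4 ] 2.69 -0.45
50 45 2 0.0 [-0.72 -0.18  2.06  0.55  1.24] 3.08 -0.06
50 45 3 0.0 [-0.41 -0.23  2.0
[... 860 characters left out ...]
 [-0.5  -0.25  2.1   0.45  1.2 ] -3.02 0.12
70 35 4 0.0 [-0.11 -0.05  1.89  0.05  1.23] -2.19 0.95
70 35 5 0.0 [ 0.04  0.28  1.58 -0.03  1.54] -1.7 1.45
70 35 6 0.0 [ 0.13  0.59  1.33 -0.02  1.82] -1.61 1.53
70 35 7 0.0 [ 0.13  0.74  1.39 -0.02  1.63] -1.61 1.54
70 45 0 0.0 [-0.87  0.32  1.92  0.67  1.41] 2.34 -0.8
70 45 1 0.0 [-0.87  0.16  1.84  0.66  1.59] 2.48 -0.66
70 45 2 0.0 [-0.72 -0.1   1.99  0.53  1.37] 2.84 -0.3
70 45 3 0.0 [-0.42 -0.21  2.04  0.26  1.22] -2.87 0.27
70 45 4 0.0 [-0.07  0.04  1.81 -0.05  1.37] -2.12 1.02
70 45 5 0.0 [ 0.05  0.37  1.49 -0.05  1.71] -1.69 1.45
70 45 6 0.0 [ 0.13  0.68  1.25 -0.03  1.99] -1.61 1.53
70 45 7 0.0 [ 0.13  0.83  1.29 -0.03  1.81] -1.61 1.54
```

```bash
cat >> h.py <<'E'
F=R.from_euler('z',180,degrees=True)
E
cat > ik2.py <<'E'
from ik import *
from h import *
def full(q):
    x,_=fk(P,q)
    A=R.from_matrix(R.from_euler('ZY',[q[0],q[1]+q[2]]).as_matrix()@R.from_euler('ZY',[q[3],q[4]]).as_matrix())
    return x,A*R.from_euler('z',q[5]+np.pi/2)
def q6full(pos,o,seed):
    b=ik(np.array(pos),o,[seed]);return np.append(b.x,q6of(b.x,o)),np.sqrt(2*b.cost)
def steps(q0,q1,n):
    xp,Rp=full(q0)
    for i in range(1,n+1):
        x,Rn=full(q0+(q1-q0)*i/n)
        print(i,'pos',x.round(3),'shift',(Rp.inv().apply(x-xp)/.15).round(2),'turn',((Rp.inv()*Rn).as_rotvec()/(np.pi/2)).round(2));xp,Rp=x,Rn
E
python3 - <<'E'
from ik2 import *
s=telemetry.get_state();q0=np.array(s['qpos']);print(full(q0)[0],s['eef_pos'])
print((full(q0)[1].inv()*R.from_quat(s['tcp_rot'])).magnitude())
o=orient(70,30)*F
G=np.array([.512,-.226,.135])
hz=np.array([np.cos(np.radians(70)),np.sin(np.radians(70)),0])
pre=G-.1*hz+[0,0,.13]+.0187*o.as_matrix()[:,2]
q1,e=q6full(pre,o,[-.9,.2,1.8,.8,1.8]);print(pre,q1.round(3),e)
steps(q0,q1,4)
E
```

```text
[ 0.43141222 -0.07646149  0.28752278] [ 0.43139518 -0.07643982  0.28702729]
2.717930286622579e-16
[ 0.48333689 -0.30475125  0.25565   ] [-1.048  0.324  1.721  0.759  1.841 -0.786] 7.983397293918587e-12
1 pos [ 0.446 -0.115  0.267] shift [-0.03 -0.21  0.23] turn [-0.02  0.22  0.3 ]
2 pos [ 0.465 -0.158  0.257] shift [-0.25 -0.14  0.13] turn [-0.03  0.22  0.3 ]
3 pos [ 0.482 -0.218  0.256] shift [-0.41 -0.03 -0.07] turn [-0.03  0.22  0.27]
4 pos [ 0.483 -0.305  0.256] shift [-0.47  0.06 -0.33] turn [-0.02  0.23  0.23]
```

```bash
python3 -m crank '[[0,-0.2,0.1,-0.02,0.22,0.3,0.9],[0,-0.2,0.1,-0.02,0.22,0.3,0.9],[0,-0.2,0.1,-0.02,0.22,0.3,0.9],[0,-0.2,0.1,-0.02,0.22,0.3,0.9],[0,-0.2,0.1,-0.02,0.22,0.3,0.9]]'
python3 -m crank '[[-0.25,-0.15,0.1,-0.03,0.22,0.3,0.9],[-0.25,-0.15,0.1,-0.03,0.22,0.3,0.9],[-0.25,-0.15,0.1,-0.03,0.22,0.3,0.9],[-0.25,-0.15,0.1,-0.03,0.22,0.3,0.9],[-0.25,-0.15,0.1,-0.03,0.22,0.3,0.9]]'
python3 -m crank '[[-0.4,-0.03,-0.07,-0.03,0.22,0.27,0.9],[-0.4,-0.03,-0.07,-0.03,0.22,0.27,0.9],[-0.4,-0.03,-0.07,-0.03,0.22,0.27,0.9],[-0.4,-0.03,-0.07,-0.03,0.22,0.27,0.9],[-0.4,-0.03,-0.07,-0.03,0.22,0.27,0.9]]'
python3 -m crank '[[-0.47,0.06,-0.33,-0.02,0.23,0.23,0.9],[-0.47,0.06,-0.33,-0.02,0.23,0.23,0.9],[-0.47,0.06,-0.33,-0.02,0.23,0.23,0.9],[-0.47,0.06,-0.33,-0.02,0.23,0.23,0.9],[-0.47,0.06,-0.33,-0.02,0.23,0.23,0.9]]'
python3 - <<'E'
from h import *
np.set_printoptions(precision=4,suppress=True)
s=cam('scene','s1.png');t=cam('top','t1.png')
# overlay models
def ov(p,name,box,k):
    im=cv2.cvtColor(p['pixels'],cv2.COLOR_RGB2BGR);r0,r1,c0,c1=box
    im=cv2.resize(im[r0:r1,c0:c1],None,fx=k,fy=k,interpolation=cv2.INTER_CUBIC)
    def pt(X,col,rad=2):
        for r,c in proj(p,X): cv2.circle(im,(int((c-c0+.5)*k),int((r-r0+.5)*k)),rad,col,-1)
    a=np.linspace(0,2*np.pi,40)
    ring=lambda x,y,z,rr:np.stack([x+rr*np.cos(a),y+rr*np.sin(a),z+0*a],1)
    pt(ring(.512,-.2255,.085,.017),(0,0,255),1); pt(ring(.5055,-.118,.085,.017),(0,255,255),1)
    pt([[.512,-.229,.203]],(0,255,0),3);pt([[.512,-.2255,.085]],(0,255,0),3)
    Rz=R.from_euler('z',10.,degrees=True)
    for sx in(-.03,.03):
        L=[[sx,-.05,.047],[sx,-.068,.064],[sx,-.032,.064],[sx,.05,.047]]
        pt(Rz.apply(L)+[.568,.2205,0],(255,0,255),3)
    pt(Rz.apply([[a_,b_,.008] for a_ in(-.04,.04) for b_ in(-.08,.08)])+[.568,.2205,0],(0,0,255),3)
    cv2.imwrite('pics/'+name,im)
ov(s,'o1.png',(200,325,165,275),4);ov(t,'o2.png',(150,240,120,240),6);ov(s,'o3.png',(160,260,300,410),6);ov(t,'o4.png',(180,260,300,440),5)
plan([.4833,-.3047,.2557],orient(70,30)*F)
E
```

```text
time: 4.4
eef_pos: [0.4314, -0.1093, 0.2753]
tcp_rot: [0.375, 0.899, 0.064, 0.218]
contact_force: [0.5, 1.0, -0.4]
opening: 0.902
time: 4.9
eef_pos: [0.446, -0.1522, 0.2672]
tcp_rot: [0.552, 0.809, 0.196, 0.05]
contact_force: [0.9, -0.2, -0.1]
opening: 0.902
time: 5.4
eef_pos: [0.4617, -0.2104, 0.2666]
tcp_rot: [0.665, 0.668, 0.312, -0.118]
contact_force: [0.7, 0.4, -0.0]
opening: 0.9
time: 5.9
eef_pos: [0.4637, -0.2966, 0.2674]
tcp_rot: [0.709, 0.501, 0.411, -0.278]
contact_force: [0.3, 0.0, -0.1]
opening: 0.902
t 6.0 pos [ 0.4642 -0.2964  0.2693] q [-1.068  0.27   1.758  0.748  1.852 -0.804] op 0.9 
shift [-0.084  0.137  0.04 ] turn [0.006 0.007 0.011] dist 0.024827058576246914 ang 1.3083065713325204
```

View pics/o1.png

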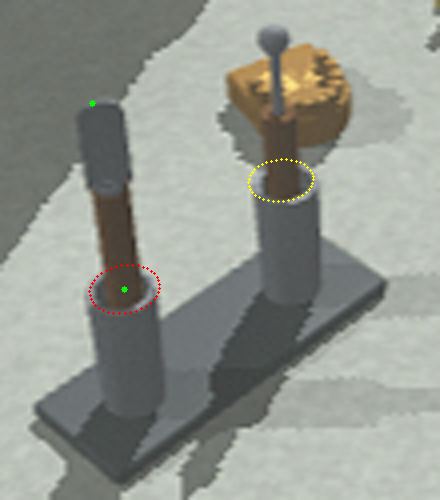

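View pics/o2.png

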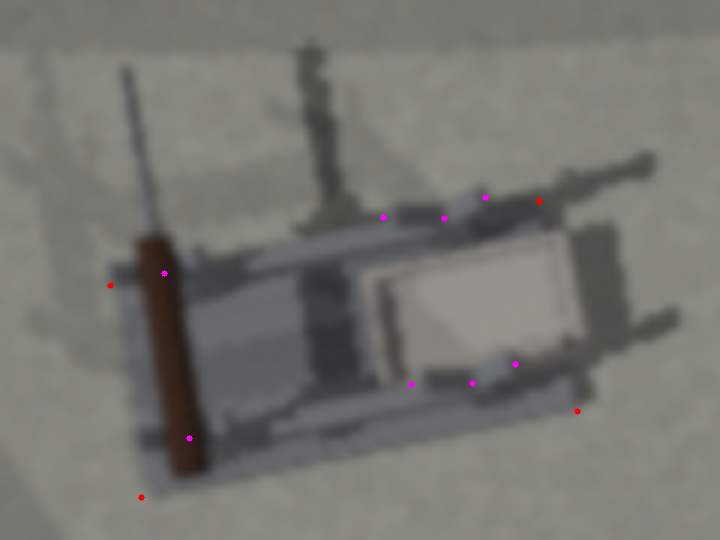

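View pics/o3.png

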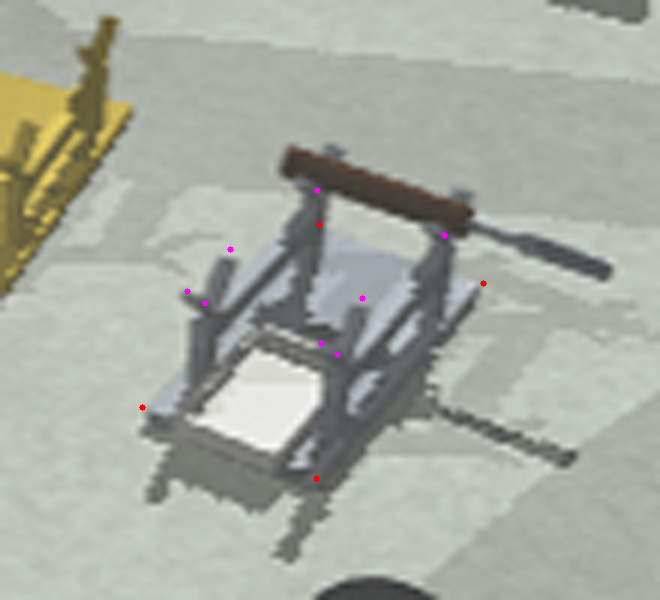

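View pics/o4.png

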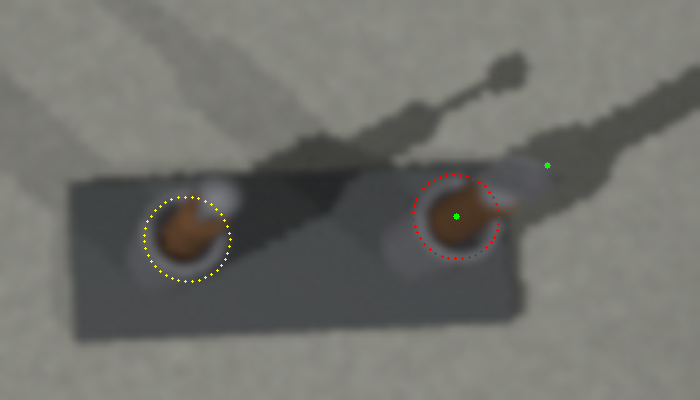

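View pics/s1.png

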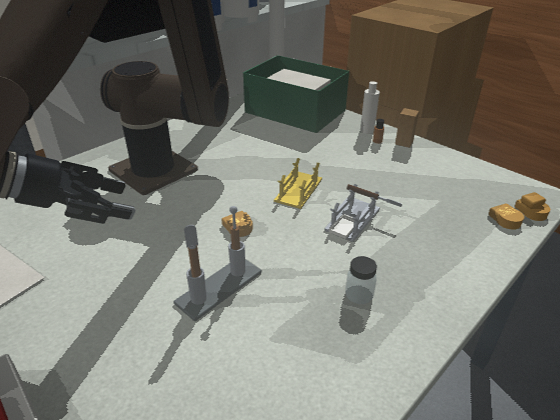

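```bash
python3 - <<'E'
from h import *
for n,f,(r0,r1,c0,c1) in(('r1.png','t1.png',(170,240,130,230)),('r2.png','s1.png',(175,245,315,395))):
    im=cv2.imread('pics/'+f)[r0:r1,c0:c1];im=cv2.resize(im,None,fx=8,fy=8,interpolation=cv2.INTER_CUBIC)
    im=cv2.normalize(im,None,0,255,cv2.NORM_MINMAX)
    for c in range(c0,c1,10): cv2.putText(im,str(c),((c-c0)*8,10),0,.35,(0,0,255));cv2.line(im,((c-c0)*8+4,0),((c-c0)*8+4,im.shape[0]),(0,0,255) ,1)
    for r in range(r0,r1,10): cv2.putText(im,str(r),(0,(r-r0)*8),0,.35,(0,0,255));cv2.line(im,(0,(r-r0)*8+4),(im.shape[1],(r-r0)*8+4),(0,0,255) ,1)
    cv2.imwrite('pics/'+n,im)
E
```

```text
(no output)
```

View pics/r1.png

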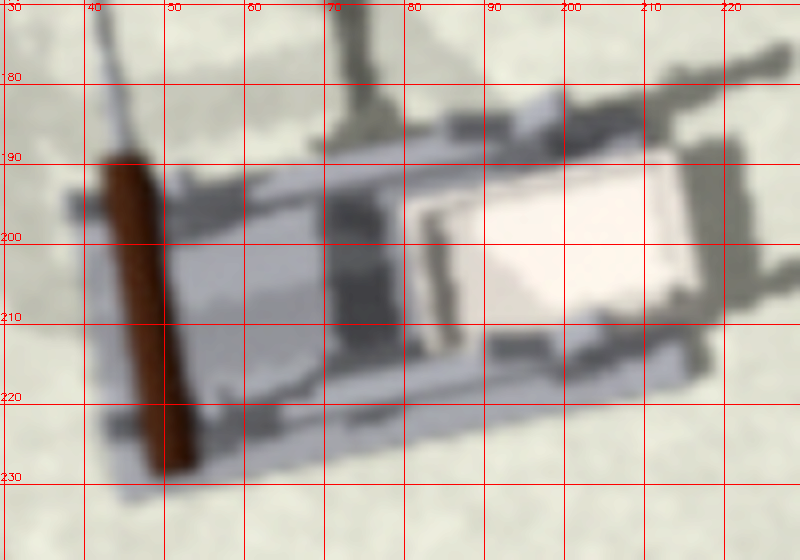

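View pics/r2.png

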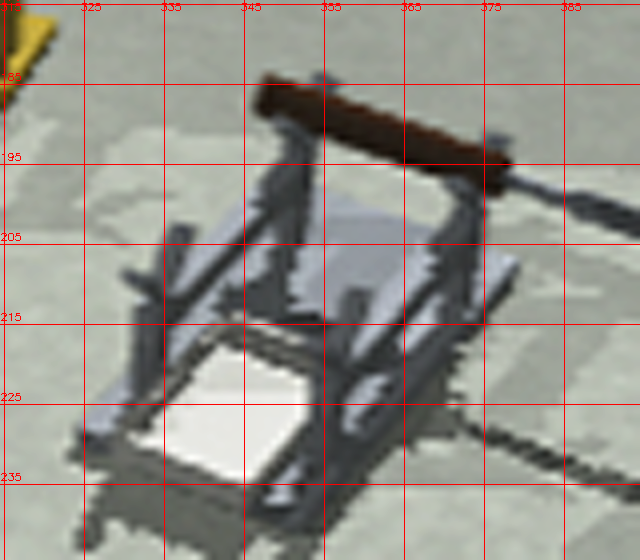

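```bash
python3 - <<'E'
from h import *
from scipy.optimize import least_squares
s=cam('scene');t=cam('top')
cs=lambda u,v:(175+v/8-.5,315+u/8-.5); ct=lambda u,v:(170+v/8-.5,130+u/8-.5)
obs=[(s,[.04,.08,.008],cs(518,262)),(s,[-.04,-.08,.008],cs(80,437)),(s,[.04,-.08,.004],cs(312,530)),
(t,[-.04,.08,.006],ct(122,500)),(t,[-.04,-.08,.008],ct(688,385)),
(s,[-.03,-.068,.064],cs(127,272)),(s,[-.03,-.032,.064],cs(180,226)),(s,[.03,-.032,.064],cs(357,290)),
(t,[-.03,-.068,.064],ct(608,320)),(t,[.03,-.068,.064],ct(562,95)),
(s,[0,-.05,.06],(209.5,344.5)),(t,[0,-.05,.06],(197.4,194.1)),(t,[0,.05,.06],(209.4,149.6)),(s,[0,.05,.06],(193.7,364))]
def f(p,sub=None):
    Rz=R.from_euler('z',p[2]);o=[]
    for i,(c,X,q) in enumerate(obs):
        if sub and c is not sub: continue
        o.append((proj(c,Rz.apply(X)+[p[0],p[1],0])-q)[0])
    return np.array(o)
for sub in(None,s,t):
    r=least_squares(lambda p:f(p,sub).ravel(),[.567,.22,.17],loss='soft_l1')
    print(r.x.round(4),np.degrees(r.x[2]));print(f(r.x,sub).round(1).tolist())
    print('place_b',(R.from_euler('z',r.x[2]).apply([0,-.05,.06])+[r.x[0],r.x[1],0]).round(4))
# cup/spatula: repeat detection, stats
for n,p in(('s',s),('t',t)):
    for l in['cup_b','spatula_tip','holder']:print(n,l,[(np.round(d['location'],1).tolist(),round(d['confidence'],2)) for d in finder.pinpoint(l,p)])
E
```

```text
[0.5686 0.2193 0.1925] 11.027740679595963
[[-0.5, 0.4], [-1.1, -1.0], [0.1, -0.8], [0.9, -0.4], [-0.5, 0.9], [0.2, 0.6], [-1.3, 0.9], [-1.3, 1.0], [-0.2, 0.6], [0.3, 0.9], [0.9, 0.9], [0.2, 1.1], [-1.6, -1.7], [-2.7, -1.0]]
place_b [0.5782 0.1703 0.06  ]
[0.5698 0.2169 0.1904] 10.907532102842577
[[0.1, 0.3], [-0.5, -1.3], [0.8, -1.1], [0.8, 0.3], [-0.7, 0.6], [-0.6, 0.8], [1.6, 0.6], [-2.1, -1.1]]
place_b [0.5793 0.1678 0.06  ]
[0.5681 0.2203 0.2006] 11.494765120912815
[[1.4, -0.6], [-0.5, 0.6], [-0.2, 0.2], [0.3, 0.3], [0.3, 0.6], [-1.2, -2.2]]
place_b [0.578  0.1713 0.06  ]
s cup_b [([244.9, 235.8], 0.87), ([268.3, 197.2], 0.85)]
s spatula_tip [([227.9, 187.1], 0.57)]
s holder [([287.9, 221.0], 0.94)]
t cup_b [([225.8, 337.3], 0.87), ([221.5, 394.2], 0.69)]
t spatula_tip [([212.6, 409.2], 0.62)]
t holder [([229.5, 361.7], 0.7)]
```

```bash
python3 - <<'E'
from ik2 import *
o=orient(70,30)*F;z=o.as_matrix()[:,2];hz=np.array([z[0],z[1],0])/np.hypot(z[0],z[1])
G=np.array([.512,-.228,.132])
plan(G-.09*hz+.0187*z,o)
print('then shift',(o.inv().apply(.09*hz)/.15).round(3))
E
```

```text
t 6.4 pos [ 0.4641 -0.2973  0.2694] q [-1.069  0.271  1.756  0.749  1.853 -0.802] op 0.898 
shift [-0.818  0.125  0.543] turn [0.007 0.006 0.009] dist 0.14848444721611084 ang 1.1812629491842646
then shift [0.3  0.   0.52]
```

```bash
python3 -m crank '[[-0.27,0.04,0.18,0,0,0,0.9],[-0.54,0.08,0.36,0,0,0,0.9],[-0.82,0.125,0.54,0,0,0,0.9],[-0.82,0.125,0.54,0,0,0,0.9],[-0.82,0.125,0.54,0,0,0,0.9]]'
python3 - <<'E'
from ik2 import *
s=cam('scene','s2.png');t=cam('top','t2.png')
o=orient(70,30)*F;z=o.as_matrix()[:,2]
plan(np.array([.512,-.228,.132])+.0187*z,o)
E
```

```text
time: 6.9
eef_pos: [0.4863, -0.2974, 0.1222]
tcp_rot: [0.709, 0.5, 0.411, -0.279]
contact_force: [-0.4, -0.0, 0.6]
opening: 0.901
t 7.0 pos [ 0.4873 -0.2994  0.1254] q [-1.039  0.491  1.765  0.74   1.664 -0.944] op 0.901 
shift [ 0.296 -0.01   0.535] turn [0.008 0.007 0.011] dist 0.09176317205632954 ang 1.4063998529861899
```

View pics/s2.png

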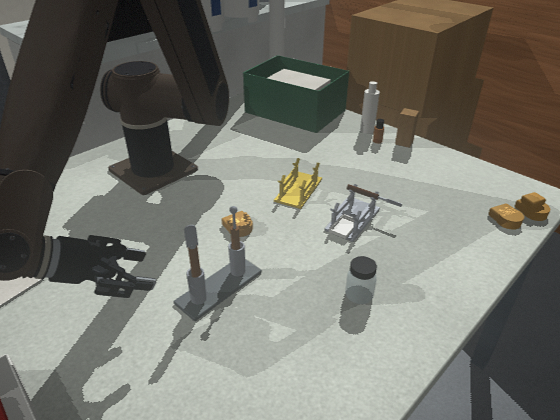

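View pics/t2.png

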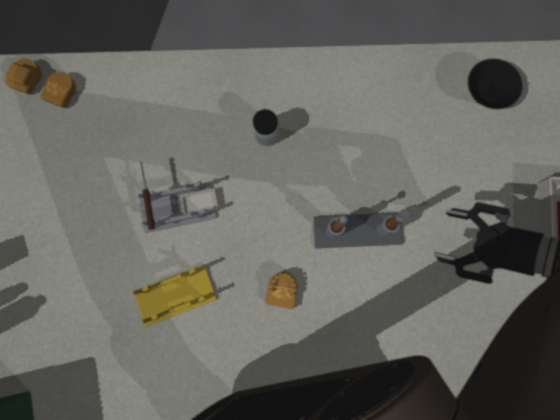

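The scene and top pictures show the open fingers beside the spatula (top view, finger ends at about [212,450] and [258,440]), with their centre line running to the handle at [221,394]. Moving in and closing.

```bash
python3 -m crank '[[0.1,0,0.18,0,0,0,0.9],[0.2,0,0.36,0,0,0,0.9],[0.3,-0.01,0.535,0,0,0,0.9],[0.3,-0.01,0.535,0,0,0,0.9],[0.3,-0.01,0.535,0,0,0,0.9]]'
python3 - <<'E'
from ik2 import *
s=cam('scene','s3.png');t=cam('top','t3.png')
o=orient(70,30)*F;z=o.as_matrix()[:,2]
plan(np.array([.512,-.228,.132])+.0187*z,o)
a=cv2.imread('pics/s3.png')[190:310,120:280];b=cv2.imread('pics/t3.png')[180:270,330:490]
cv2.imwrite('pics/c3.png',np.vstack([cv2.resize(a,None,fx=2.8,fy=2.8),cv2.resize(b,None,fx=2.8,fy=2.8)]))
E
```

```text
time: 7.5
eef_pos: [0.5176, -0.2119, 0.1233]
tcp_rot: [0.709, 0.503, 0.411, -0.275]
contact_force: [0.7, 0.6, -0.4]
opening: 0.898
t 7.6 pos [ 0.5173 -0.2128  0.1224] q [-0.921  0.421  1.875  0.819  1.572 -0.907] op 0.903 
shift [ 0.002  0.001 -0.   ] turn [0.008 0.007 0.011] dist 0.00031516101544574673 ang 1.4001135511784408
```

View pics/c3.png

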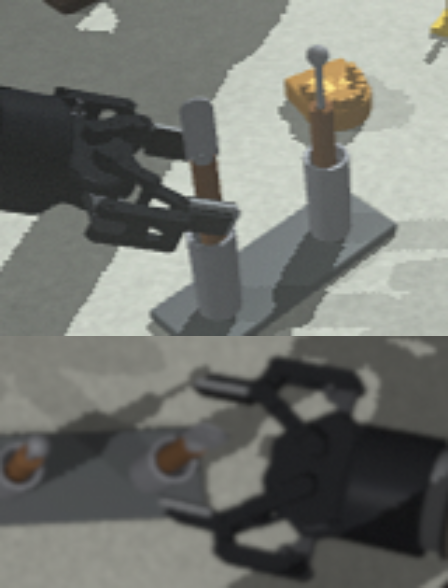

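The handle stands between the two open fingers. I'll close on it.

```bash
python3 -m crank '[[0,0,0,0,0,0,0.5],[0,0,0,0,0,0,0.4],[0,0,0,0,0,0,0.3],[0,0,0,0,0,0,0.15],[0,0,0,0,0,0,0],[0,0,0,0,0,0,0],[0,0,0,0,0,0,0],[0,0,0,0,0,0,0]]' 60
python3 - <<'E'
from h import *
cam('scene','s4.png');cam('top','t4.png')
a=cv2.imread('pics/s4.png')[190:310,120:280];b=cv2.imread('pics/t4.png')[180:270,330:490]
cv2.imwrite('pics/c4.png',np.vstack([cv2.resize(a,None,fx=2.8,fy=2.8),cv2.resize(b,None,fx=2.8,fy=2.8)]))
E
```

```text
time: 8.4
eef_pos: [0.5167, -0.211, 0.1202]
tcp_rot: [0.709, 0.501, 0.411, -0.278]
contact_force: [-0.1, -0.1, 0.7]
opening: 0.191
```

View pics/c4.png

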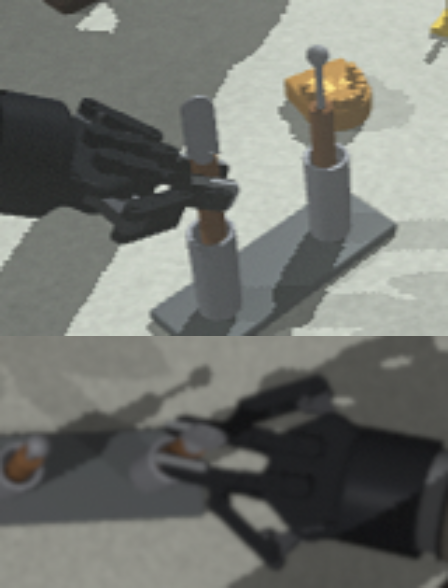

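The handle is held (opening 0.191, above shut). Now straight up, 0.14 m.

```bash
python3 -m crank '[[0.1,0,-0.06,0,0,0,0],[0.23,0,-0.13,0,0,0,0],[0.4,0,-0.23,0,0,0,0],[0.58,0,-0.335,0,0,0,0],[0.76,0,-0.44,0,0,0,0],[0.81,0,-0.47,0,0,0,0],[0.81,0,-0.47,0,0,0,0]]'
python3 - <<'E'
from ik2 import *
s=cam('scene','s5.png');t=cam('top','t5.png')
for n,p in(('s',s),('t',t)):
  for l in['spatula','spatula_balance','spatula_tip']:
    print(n,l,[(np.round(d['location'],1).tolist(),round(d['confidence'],2)) for d in finder.pinpoint(l,p)])
plan([.5,-.15,.28],orient(60,45)*F)
E
```

```text
time: 9.2
eef_pos: [0.5152, -0.2098, 0.2626]
tcp_rot: [0.709, 0.502, 0.411, -0.276]
contact_force: [-0.9, -1.0, -1.9]
opening: 0.188
s spatula [([239.6, 194.3], 0.84)]
s spatula_balance [([217.7, 190.2], 0.69), ([226.6, 344.3], 0.21)]
s spatula_tip [([154.2, 178.6], 0.94)]
t spatula [([215.9, 399.9], 0.7)]
t spatula_balance [([211.2, 408.3], 0.68), ([220.6, 393.4], 0.2), ([205.0, 149.5], 0.2)]
t spatula_tip [([293.3, 284.4], 0.24)]
t 9.6 pos [ 0.5146 -0.2091  0.2596] q [-0.92   0.219  1.84   0.834  1.738 -0.727] op 0.191 
shift [ 0.291 -0.225  0.219] turn [-0.081 -0.162  0.075] dist 0.06417167208421742 ang 17.652011064684775
```

View pics/s5.png

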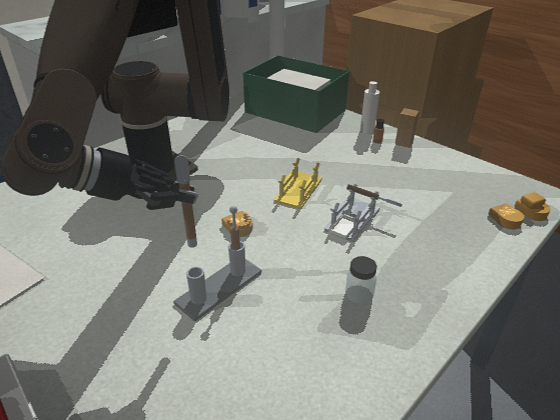

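View pics/t5.png

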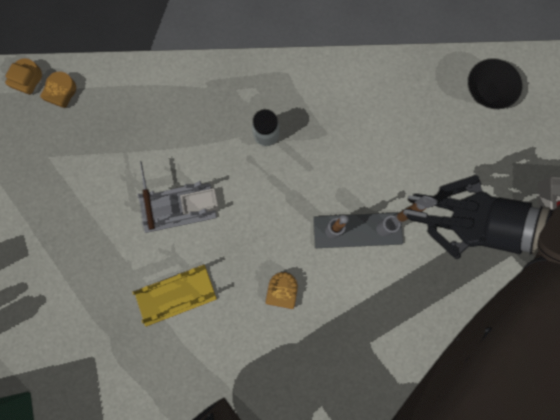

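```bash
python3 - <<'E'
from ik2 import *
s=cam('scene');t=cam('top')
st=telemetry.get_state();R0=R.from_quat(st['tcp_rot']);g=st['eef_pos']-.0187*R0.as_matrix()[:,2]
e=tri([(s,(239.6,194.3)),(t,(215.9,399.9))]);print('end',e,'grip',g)
o,d=ray(s,154.2,178.6)
# scene-view plane only: tip expected at e+.19*u
u=(g-e)/np.linalg.norm(g-e);print('u',u,'dist',np.linalg.norm(g-e),'u tool',R0.inv().apply(u))
for tip in (e+.19*u,e+np.array([0,0,.19])): print(proj(s,tip),proj(t,tip))
Gs=[[.505,-.2,.34],[.49,-.1,.34],[.52,.02,.32],[.57,.1,.27],[.633,.181,.2]]
hp=[(60,50),(45,65),(30,85),(18,105),(11,120)]
xp,Rp=st['eef_pos'],R0;q=np.array(st['qpos'])[:5]
for G,(h_,p_) in zip(Gs,hp):
    o=orient(h_,p_)*F;x=np.array(G)+.0187*o.as_matrix()[:,2];b=ik(x,o,[q]);q=b.x
    print(G,'err %.4f'%b.cost,q.round(2),round(q6of(q,o),2),'shift',(Rp.inv().apply(x-xp)/.15).round(2),'turn',((Rp.inv()*o).as_rotvec()/(np.pi/2)).round(3));xp,Rp=x,o
E
```

```text
end [ 0.51349084 -0.22167053  0.16600728] grip [ 0.50900391 -0.22431257  0.26953018]
u [-0.04328767 -0.02548914  0.99873744] dist 0.10365377268812125 u tool [ 0.84140656 -0.01595992 -0.54016691]
[[149.48200342 175.95087665]] [[198.82096195 437.62950033]]
[[150.06272578 181.39330121]] [[193.1554712 433.7523224]]
[0.505, -0.2, 0.34] err 0.0000 [-0.84 -0.04  1.87  0.66  1.57] -0.41 shift [ 0.44 -0.06 -0.12] turn [-0.078 -0.217  0.079]
[0.49, -0.1, 0.34] err 0.0000 [-0.61 -0.27  2.01  0.44  1.34] 0.09 shift [ 0.37 -0.41  0.33] turn [-0.09  -0.166  0.141]
[0.52, 0.02, 0.32] err 0.0000 [-0.18 -0.15  1.91  0.06  1.31] 0.85 shift [ 0.54 -0.42  0.41] turn [-0.043 -0.221  0.162]
[0.57, 0.1, 0.27] err 0.0000 [ 0.03  0.2   1.66 -0.07  1.54] 1.3 shift [ 0.48 -0.3   0.37] turn [ 0.012 -0.221  0.134]
[0.633, 0.181, 0.2] err 0.0000 [ 0.13  0.56  1.36 -0.03  1.74] 1.52 shift [ 0.64 -0.39  0.3 ] turn [ 0.03  -0.166  0.072]
```

The scene picture shows the spatula hanging clear of its cup, end at about [240,194] and tip at [154,179], nearly upright in the fingers. The burnisher still stands. Next I'll carry it across and pitch it over.

```bash
python3 -m crank '[[0.15,-0.02,-0.04,-0.02,-0.05,0.02,0],[0.3,-0.04,-0.08,-0.04,-0.11,0.04,0],[0.44,-0.06,-0.12,-0.06,-0.17,0.06,0],[0.44,-0.06,-0.12,-0.078,-0.217,0.079,0],[0.44,-0.06,-0.12,-0.078,-0.217,0.079,0]]'
python3 -m crank '[[0.09,-0.1,0.08,-0.02,-0.04,0.035,0],[0.18,-0.2,0.16,-0.045,-0.08,0.07,0],[0.27,-0.3,0.24,-0.07,-0.12,0.105,0],[0.37,-0.41,0.33,-0.09,-0.166,0.141,0],[0.37,-0.41,0.33,-0.09,-0.166,0.141,0]]'
python3 -m crank '[[0.13,-0.1,0.1,-0.01,-0.055,0.04,0],[0.27,-0.21,0.2,-0.02,-0.11,0.08,0],[0.4,-0.31,0.3,-0.03,-0.165,0.12,0],[0.54,-0.42,0.41,-0.043,-0.221,0.162,0],[0.54,-0.42,0.41,-0.043,-0.221,0.162,0]]'
python3 -m crank '[[0.12,-0.07,0.09,0,-0.055,0.033,0],[0.24,-0.15,0.18,0,-0.11,0.066,0],[0.36,-0.22,0.27,0.01,-0.165,0.1,0],[0.48,-0.3,0.37,0.012,-0.221,0.134,0],[0.48,-0.3,0.37,0.012,-0.221,0.134,0]]'
python3 - <<'E'
from ik2 import *
o=orient(11,120)*F
plan(np.array([.633,.181,.2])+.0187*o.as_matrix()[:,2],o)
E
```

```text
time: 10.2
eef_pos: [0.512, -0.1881, 0.3295]
tcp_rot: [0.813, 0.472, 0.297, -0.168]
contact_force: [0.3, -0.3, -0.6]
opening: 0.189
time: 10.7
eef_pos: [0.4948, -0.0904, 0.3238]
tcp_rot: [0.901, 0.375, 0.2, -0.084]
contact_force: [0.0, -0.9, -0.9]
opening: 0.191
time: 11.2
eef_pos: [0.5216, 0.0248, 0.2998]
tcp_rot: [0.964, 0.261, 0.04, -0.013]
contact_force: [-0.1, -0.4, -1.1]
opening: 0.194
time: 11.7
eef_pos: [0.5653, 0.0987, 0.2465]
tcp_rot: [0.979, 0.155, -0.134, 0.018]
contact_force: [-0.5, -0.5, -2.1]
opening: 0.185
t 11.7 pos [0.5653 0.0987 0.2465] q [ 0.027  0.207  1.661 -0.071  1.537  1.295] op 0.185 
shift [ 0.63  -0.388  0.261] turn [ 0.027 -0.16   0.073] dist 0.11766663654087872 ang 15.993749678326235
```

```bash
python3 -m crank '[[0.15,-0.1,0.06,0.01,-0.04,0.018,0],[0.3,-0.2,0.13,0.015,-0.08,0.036,0],[0.47,-0.29,0.2,0.02,-0.12,0.055,0],[0.63,-0.388,0.26,0.027,-0.16,0.073,0],[0.63,-0.388,0.26,0.027,-0.16,0.073,0],[0.63,-0.388,0.26,0.027,-0.16,0.073,0]]'
python3 - <<'E'
from ik2 import *
s=cam('scene','s6.png');t=cam('top','t6.png')
for n,p in(('s',s),('t',t)):
  for l in['spatula','spatula_balance','spatula_tip']:
    print(n,l,[(np.round(d['location'],1).tolist(),round(d['confidence'],2)) for d in finder.pinpoint(l,p)])
o=orient(11,120)*F
plan(np.array([.633,.181,.2])+.0187*o.as_matrix()[:,2],o)
E
```

```text
time: 12.3
eef_pos: [0.6244, 0.1768, 0.1893]
tcp_rot: [0.963, 0.092, -0.254, 0.026]
contact_force: [-0.4, 0.4, 0.4]
opening: 0.193
s spatula [([149.6, 326.6], 0.78), ([243.0, 236.6], 0.72)]
s spatula_balance [([160.6, 351.5], 0.61)]
s spatula_tip [([176.7, 403.1], 0.97)]
t spatula [([212.4, 186.7], 0.68)]
t spatula_balance [([178.0, 181.0], 0.68)]
t spatula_tip []
t 12.7 pos [0.6247 0.1781 0.1931] q [ 0.134  0.547  1.359 -0.032  1.744  1.518] op 0.19 
shift [ 0.026 -0.008  0.056] turn [ 0.002 -0.009 -0.002] dist 0.009353793157806461 ang 0.841696450989077
```

View pics/s6.png

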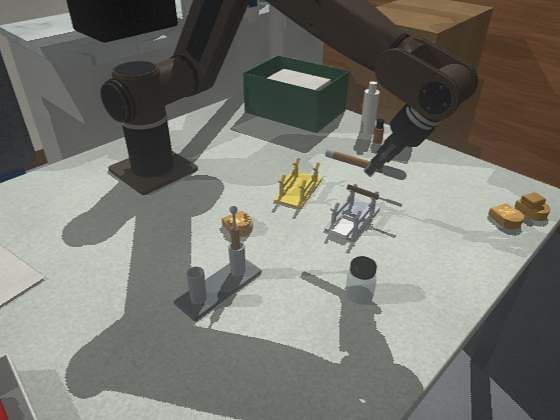

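View pics/t6.png

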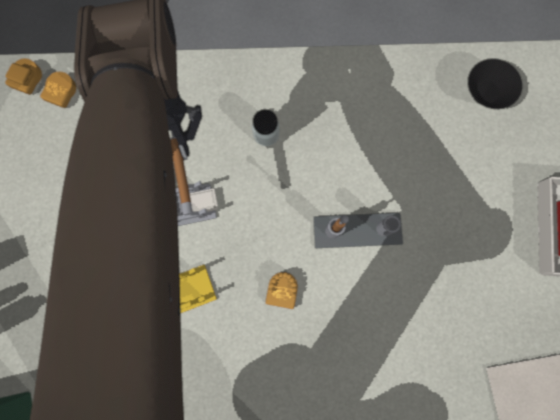

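```bash
python3 - <<'E'
from ik2 import *
s=cam('scene');t=cam('top')
st=telemetry.get_state();R0=R.from_quat(st['tcp_rot']);g=st['eef_pos']-.0187*R0.as_matrix()[:,2]
u0=R0.apply([np.cos(np.pi/6),0,-.5])
print('pred u',u0.round(3),'g',g.round(4))
obs=[(s,0,(149.6,326.6)),(s,.19,(176.7,403.1)),(t,0,(212.4,186.7)),(s,.062,(160.6,351.5)),(t,.062,(178,181))]
def line(p): # p: L grip dist, tilt about y_t, tilt about z-ish
    u=R0.apply([np.cos(np.pi/6+p[1]),p[2],-np.sin(np.pi/6+p[1])]);u/=np.linalg.norm(u)
    return g-p[0]*u,u
def f(p):
    e,u=line(p);return np.concatenate([(proj(c,e+k*u)-q)[0] for c,k,q in obs])
r=least_squares(lambda p:np.append(f(p),[ (p[0]-.1185)/.004,p[1]/.03,p[2]/.03]),[.1185,0,0],loss='soft_l1')
e,u=line(r.x);print(r.x,f(r.x).reshape(-1,2).round(1).tolist(),'end',e.round(4),'u',u.round(3),'bal',(e+.062*u).round(4),'elev',np.degrees(np.arcsin(u[2])),'az',np.degrees(np.arctan2(u[1],u[0])))
a=cv2.imread('pics/s6.png')[130:230,310:430]
cv2.imwrite('pics/c6.png',cv2.resize(a,None,fx=5,fy=5,interpolation=cv2.INTER_CUBIC))
a=cv2.imread('pics/t6.png')[90:230,140:240]
cv2.imwrite('pics/d6.png',cv2.resize(a,None,fx=4,fy=4,interpolation=cv2.INTER_CUBIC))
E
```

```text
pred u [0.982 0.189 0.013] g [0.6336 0.1802 0.2086]
[ 0.11623551 -0.01950735 -0.01292992] [[-0.0, 0.4], [-2.4, 4.0], [0.5, 0.2], [-3.4, 0.3], [1.1, -0.7]] end [0.5197 0.1567 0.2094] u [ 0.979  0.202 -0.007] bal [0.5805 0.1692 0.209 ] elev -0.38690733588759185 az 11.658546699841592
```

View pics/c6.png

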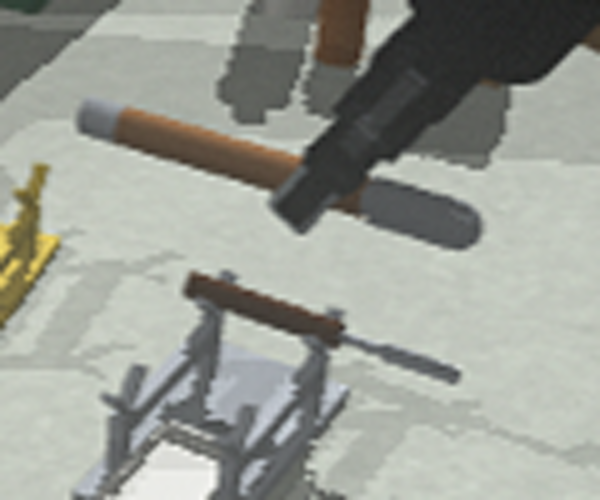

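View pics/d6.png

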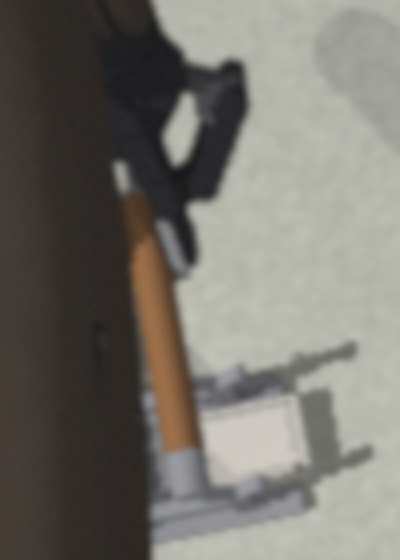

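```bash
python3 - <<'E'
from h import *
st=telemetry.get_state();R0=R.from_quat(st['tcp_rot'])
print((R0.inv().apply([.002,.0015,-.125])/.15).round(3), (R0.inv().apply([0,0,-.01])/.15).round(4))
E
```

```text
[ 0.42  -0.011  0.72 ] [ 0.0326 -0.0003  0.0582]
```

```bash
python3 -m crank '[[0.07,0,0.12,0,0,0,0],[0.14,-0.01,0.24,0,0,0,0],[0.21,-0.01,0.36,0,0,0,0],[0.28,-0.01,0.48,0,0,0,0],[0.34,-0.01,0.59,0,0,0,0],[0.39,-0.01,0.67,0,0,0,0],[0.42,-0.01,0.72,0,0,0,0],[0.42,-0.01,0.72,0,0,0,0],[0.42,-0.01,0.72,0,0,0,0]]'
python3 - <<'E'
from ik2 import *
s=cam('scene','s7.png');t=cam('top','t7.png')
st=telemetry.get_state();R0=R.from_quat(st['tcp_rot']);g=st['eef_pos']-.0187*R0.as_matrix()[:,2];print(g)
a=cv2.imread('pics/s7.png')[150:250,310:430]
cv2.imwrite('pics/c7.png',cv2.resize(a,None,fx=6,fy=6,interpolation=cv2.INTER_CUBIC))
a=cv2.imread('pics/t7.png')[120:240,140:240]
cv2.imwrite('pics/d7.png',cv2.resize(a,None,fx=5,fy=5,interpolation=cv2.INTER_CUBIC))
E
```

```text
time: 13.7
eef_pos: [0.6269, 0.1798, 0.067]
tcp_rot: [0.963, 0.091, -0.252, 0.026]
contact_force: [-0.5, -0.2, -0.3]
opening: 0.188
[0.63625754 0.18170185 0.08406564]
```

View pics/c7.png

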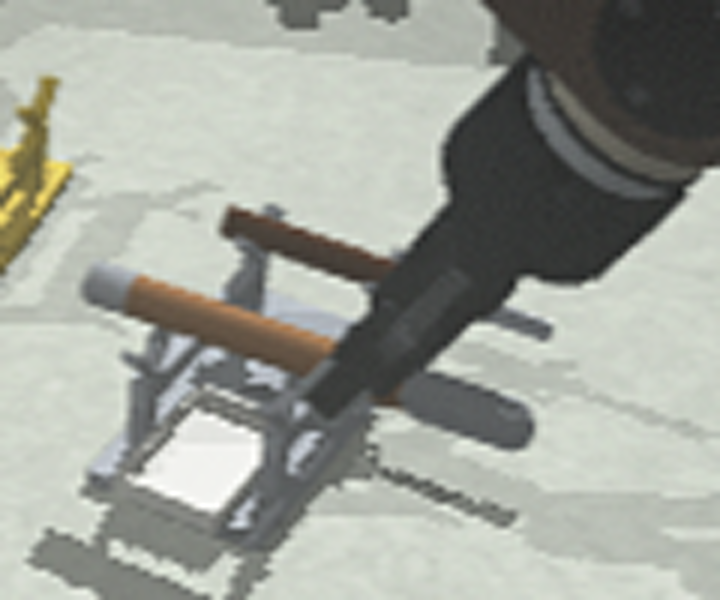

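View pics/d7.png

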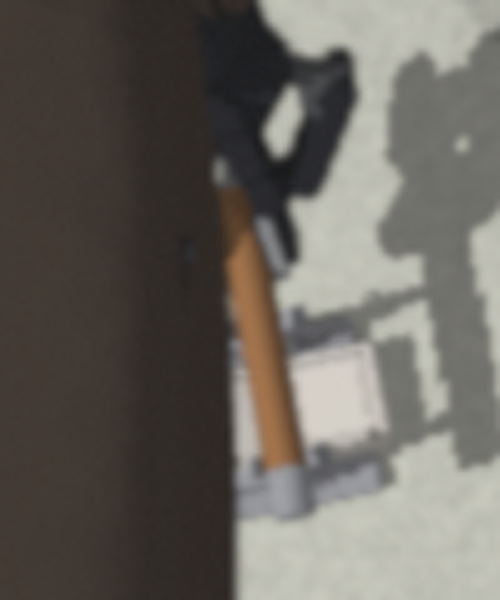

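```bash
python3 - <<'E'
from ik2 import *
s=cam('scene');t=cam('top')
st=telemetry.get_state();R0=R.from_quat(st['tcp_rot']);g=st['eef_pos']-.0187*R0.as_matrix()[:,2]
u=np.array([np.cos(np.radians(11)),np.sin(np.radians(11)),0])
c=np.array([.5785,.170,.084]);
a=cv2.imread('pics/s7.png')[150:250,310:430];a=cv2.resize(a,None,fx=6,fy=6,interpolation=cv2.INTER_CUBIC)
b=cv2.imread('pics/t7.png')[120:240,140:240];b=cv2.resize(b,None,fx=5,fy=5,interpolation=cv2.INTER_CUBIC)
for k in np.arange(-.058,.14,.01):
    r,cc=proj(s,c+k*u)[0];cv2.circle(a,(int((cc-310+.5)*6),int((r-150+.5)*6)),2,(0,255,0),-1)
    r,cc=proj(t,c+k*u)[0];cv2.circle(b,(int((cc-140+.5)*5),int((r-120+.5)*5)),2,(0,255,0),-1)
cv2.imwrite('pics/c8.png',a);cv2.imwrite('pics/d8.png',b)
print(t['pixels'].shape, (R0.inv().apply([0,0,-.01])/.15).round(4))
E
```

```text
(420, 560, 3) [ 0.0325 -0.0003  0.0582]
```

View pics/c8.png

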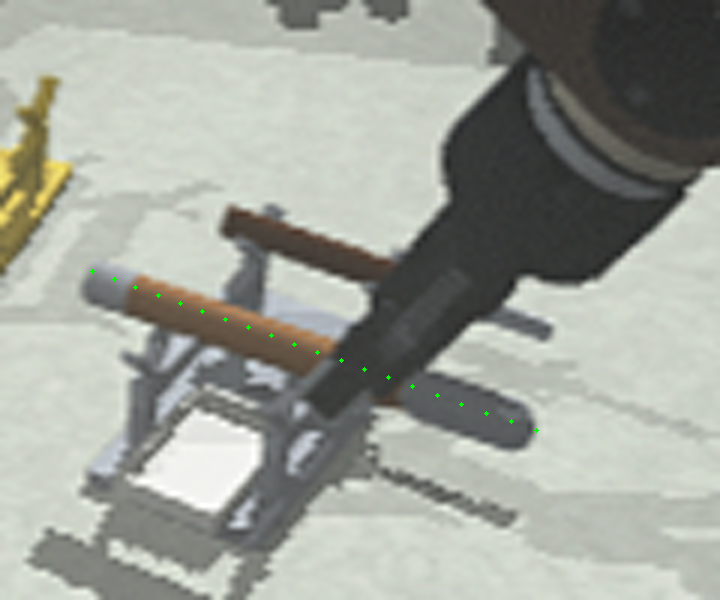

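View pics/d8.png

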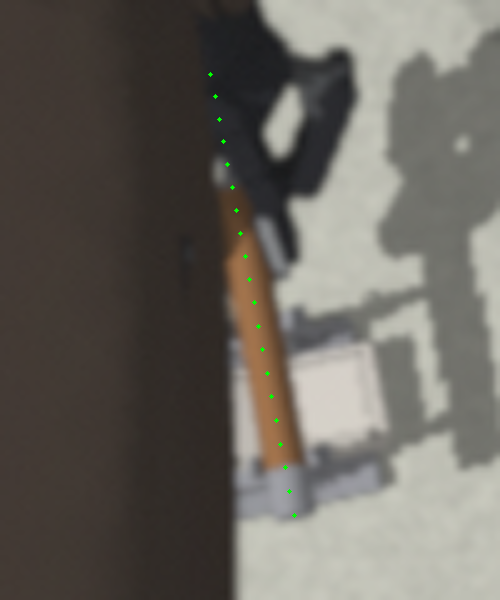

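The planned axis (green dots) lies on the real handle in both views, within 1–2 px. I'll lower it slowly.

```bash
python3 -m crank '[[0.013,0,0.023,0,0,0,0],[0.026,0,0.047,0,0,0,0],[0.036,0,0.064,0,0,0,0],[0.046,0,0.082,0,0,0,0],[0.056,0,0.1,0,0,0,0],[0.062,0,0.11,0,0,0,0],[0.068,0,0.122,0,0,0,0],[0.068,0,0.122,0,0,0,0],[0.068,0,0.122,0,0,0,0]]'
python3 -c "
from h import *
for i in range(1):
    s=telemetry.get_state();R0=R.from_quat(s['tcp_rot']);print(s['contact_force'],s['wrist_torque'],s['eef_pos']-.0187*R0.as_matrix()[:,2])"
```

```text
time: 14.8
eef_pos: [0.6263, 0.1799, 0.0462]
tcp_rot: [0.963, 0.091, -0.252, 0.026]
contact_force: [-1.4, 0.8, 3.1]
opening: 0.19
[-1.44656992  0.77358608  3.14913402] [ 0.04273226  0.41864607 -0.14398525] [0.63531059 0.18170949 0.06247433]
```

```bash
python3 -m crank '[[0.003,0,0.006,0,0,0,0],[0.003,0,0.006,0,0,0,0],[0.003,0,0.006,0,0,0,0]]'
python3 - <<'E'
from h import *
s=cam('scene','s9.png');t=cam('top','t9.png')
a=cv2.imread('pics/s9.png')[150:250,310:430]
cv2.imwrite('pics/c9.png',cv2.resize(a,None,fx=6,fy=6,interpolation=cv2.INTER_CUBIC))
a=cv2.imread('pics/t9.png')[120:240,140:240]
cv2.imwrite('pics/d9.png',cv2.resize(a,None,fx=5,fy=5,interpolation=cv2.INTER_CUBIC))
st=telemetry.get_state();R0=R.from_quat(st['tcp_rot']);print(st['contact_force'],st['eef_pos']-.0187*R0.as_matrix()[:,2])
E
```

```text
time: 15.1
eef_pos: [0.6263, 0.18, 0.0459]
tcp_rot: [0.963, 0.091, -0.252, 0.026]
contact_force: [-2.9, 1.9, 5.5]
opening: 0.188
[-2.2130466   1.45797228  5.69853707] [0.63531019 0.18179228 0.06216265]
```

View pics/c9.png

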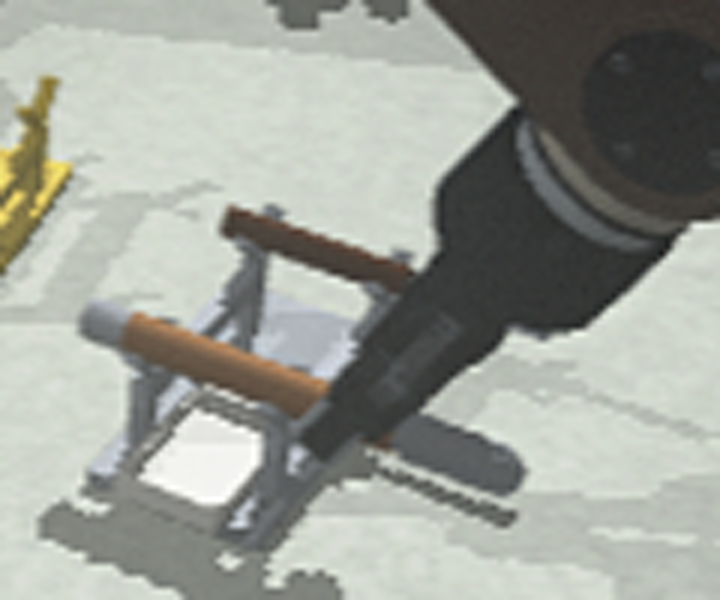

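View pics/d9.png

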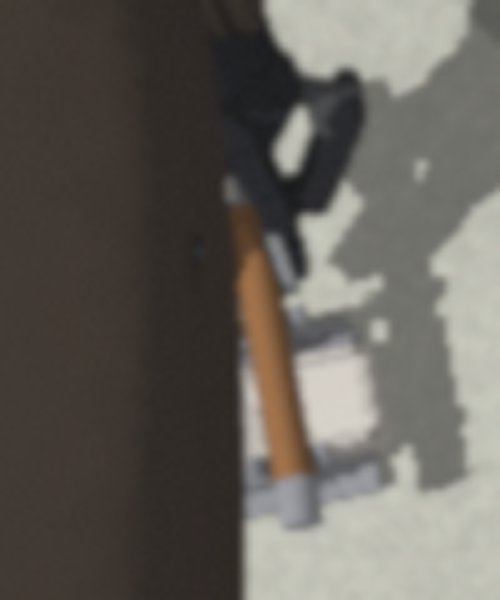

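```bash
python3 -m crank '[[0.002,-0.007,0.003,0,0,0,0],[0.004,-0.01,0.007,0,0,0,0],[0.004,-0.01,0.007,0,0,0,0],[0.004,-0.01,0.007,0,0,0,0]]'
python3 - <<'E'
from h import *
st=telemetry.get_state();R0=R.from_quat(st['tcp_rot']);print(st['contact_force'],st['wrist_torque'],st['eef_pos']-.0187*R0.as_matrix()[:,2])
E
```

```text
time: 15.6
eef_pos: [0.6264, 0.1806, 0.0453]
tcp_rot: [0.963, 0.092, -0.252, 0.027]
contact_force: [-1.9, -0.6, 7.5]
opening: 0.187
[-1.9370282  -0.58704271  7.48888443] [-0.22557678  0.80195813  0.02885492] [0.63536459 0.18246835 0.06157252]
```

```bash
python3 -m crank '[[0,0,0,0,0,0,0.24],[0,0,0,0,0,0,0.28],[0,0,0,0,0,0,0.32],[0,0,0,0,0,0,0.38],[0,0,0,0,0,0,0.45],[0,0,0,0,0,0,0.5],[0,0,0,0,0,0,0.5],[0,0,0,0,0,0,0.5]]' 20
python3 - <<'E'
from h import *
s=cam('scene','s10.png');t=cam('top','t10.png')
a=cv2.imread('pics/s10.png')[150:250,310:430];b=cv2.imread('pics/t10.png')[120:240,140:240]
cv2.imwrite('pics/c10.png',np.hstack([cv2.resize(a,(480,400),interpolation=cv2.INTER_CUBIC),cv2.resize(b,(320,400),interpolation=cv2.INTER_CUBIC)]))
E
```

```text
time: 16.4
eef_pos: [0.6261, 0.1811, 0.0433]
tcp_rot: [0.963, 0.091, -0.252, 0.026]
contact_force: [-0.5, -0.1, -0.2]
opening: 0.501
```

View pics/c10.png

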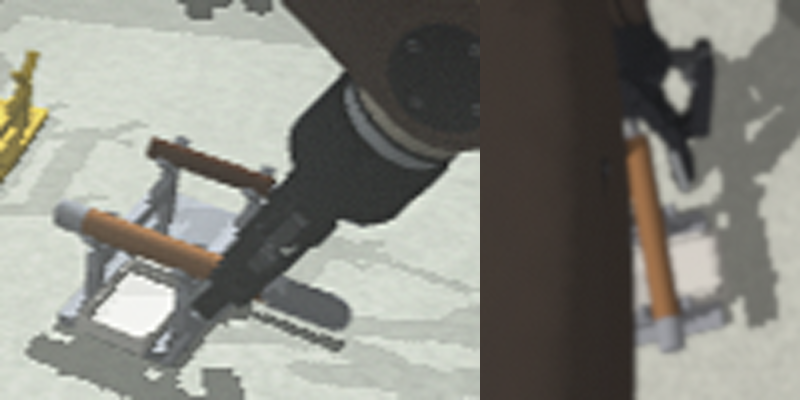

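The spatula lies in the notches and the fingers are open. I'll back off along the fingers, then up.

```bash
python3 -m crank '[[0,0,-0.08,0,0,0,0.5],[0,0,-0.2,0,0,0,0.5],[0,0,-0.4,0,0,0,0.5],[0,0,-0.6,0,0,0,0.5],[0,0,-0.8,0,0,0,0.5],[0,0,-1,0,0,0,0.5],[0,0,-1,0,0,0,0.5]]'
python3 -m crank '[[-0.15,0.2,-0.25,0,0,0,0.5],[-0.3,0.5,-0.5,0,0,0,0.5],[-0.45,0.8,-0.75,0,0,0,0.5],[-0.5,1,-0.9,0,0,0,0.5],[-0.5,1,-0.9,0,0,0,0.5]]'
python3 - <<'E'
from h import *
s=cam('scene','s11.png');t=cam('top','t11.png')
for n,p in(('s',s),('t',t)):
  for l in['spatula','spatula_balance','spatula_tip','knife','burnisher','jar','cast']:
    print(n,l,[(np.round(d['location'],1).tolist(),round(d['confidence'],2)) for d in finder.pinpoint(l,p)])
E
```

```text
time: 17.2
eef_pos: [0.7017, 0.1961, 0.1804]
tcp_rot: [0.964, 0.091, -0.246, 0.026]
contact_force: [0.3, -0.5, 1.6]
opening: 0.499
time: 17.7
eef_pos: [0.728, 0.0452, 0.3333]
tcp_rot: [0.964, 0.089, -0.249, 0.027]
contact_force: [-0.1, -0.2, 0.4]
opening: 0.501
s spatula [([200.9, 325.8], 0.97)]
s spatula_balance [([210.8, 347.8], 0.55), ([199.5, 327.6], 0.34)]
s spatula_tip [([230.8, 395.8], 0.6)]
s knife [([191.8, 363.2], 0.6)]
s burnisher []
s jar []
s cast [([226.0, 236.2], 0.97), ([220.3, 354.8], 0.56)]
t spatula []
t spatula_balance []
t spatula_tip []
t knife []
t burnisher [([234.5, 333.0], 0.47)]
t jar [([131.7, 264.5], 0.74)]
t cast [([293.7, 281.1], 0.57)]
```

View pics/s11.png

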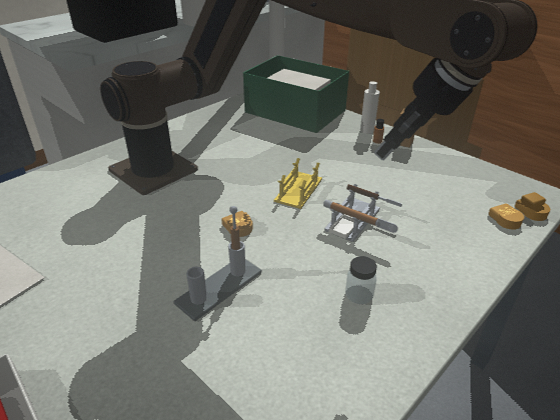

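View pics/t11.png

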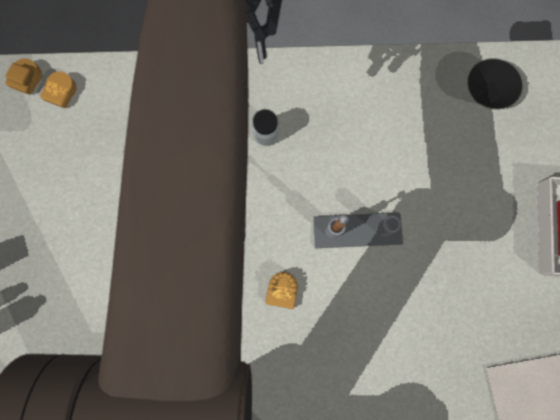

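```bash
python3 -m crank '[[-0.1,0.3,0,0,0,0,0.5],[-0.2,0.6,0,0,0,0,0.5],[-0.3,0.9,0,0,0,0,0.5],[-0.3,1,0,0,0,0,0.5],[-0.3,1,0,0,0,0,0.5]]'
python3 - <<'E'
from h import *
s=cam('scene','s12.png');t=cam('top','t12.png')
obs={}
for n,p in(('s',s),('t',t)):
  for l in['spatula','spatula_balance','spatula_tip','knife','jar','cast','burnisher']:
    d=finder.pinpoint(l,p);obs[n,l]=d[0]['location'] if d else None
for l in['spatula','spatula_balance','spatula_tip','knife','jar','cast','burnisher']:
    a,b=obs['s',l],obs['t',l]
    print(l,a,b,tri([(s,a),(t,b)]).round(4) if a is not None and b is not None else '')
u=np.array([np.cos(np.radians(11)),np.sin(np.radians(11)),0]);c=np.array([.5785,.170,.06])
a=cv2.resize(cv2.imread('pics/s12.png')[160:250,310:410],None,fx=4,fy=4,interpolation=cv2.INTER_CUBIC)
b=cv2.resize(cv2.imread('pics/t12.png')[140:240,130:230],None,fx=4,fy=4,interpolation=cv2.INTER_CUBIC)
for k in [-.062,0,.128]:
    r,cc=proj(s,c+k*u)[0];cv2.circle(a,(int((cc-310+.5)*4),int((r-160+.5)*4)),3,(0,255,0),-1)
    r,cc=proj(t,c+k*u)[0];cv2.circle(b,(int((cc-130+.5)*4),int((r-140+.5)*4)),3,(0,255,0),-1)
im=np.zeros((400,800,3),np.uint8);im[:360,:400]=a;im[:,400:]=b;cv2.imwrite('pics/c12.png',im)
E
```

```text
time: 19.0
eef_pos: [0.7169, -0.1083, 0.352]
tcp_rot: [0.963, 0.089, -0.252, 0.026]
contact_force: [0.7, 0.7, -0.2]
opening: 0.5
spatula [201.7, 326.0] [223.4, 199.1] [0.5238 0.1617 0.0628]
spatula_balance [208.4, 349.1] [194.8, 195.8] [0.5846 0.1698 0.0687]
spatula_tip [230.9, 397.5] [139.5, 186.5] [0.7081 0.1923 0.057 ]
knife [193.9, 360.7] [205.2, 148.8] [0.5616 0.2639 0.0561]
jar [297.4, 356.6] None 
cast [223.4, 236.1] None 
burnisher None [234.7, 335.7]
```

View pics/c12.png

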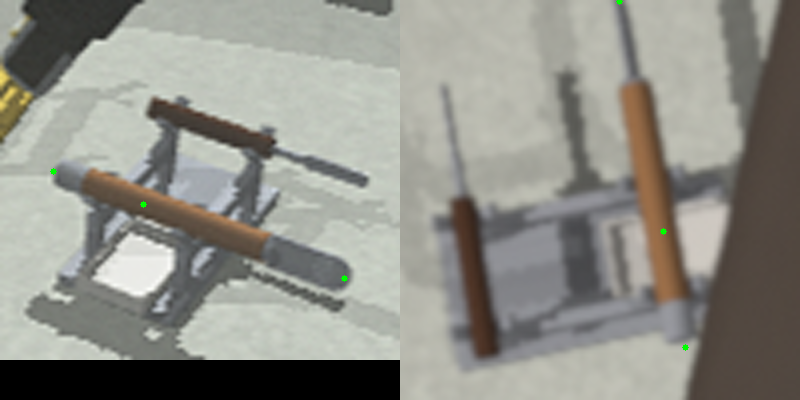

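Both views show the spatula level in both notches. Its measured points (ends 0.063 and 0.057 m high) are about 5 mm further along than planned, and the knife is unmoved. I'm handing in.

```bash
python3 -c "
from h import *
print(ticket.sign_off())"
```

```text
the job is handed in; nothing more can be done
None
```

I pulled the spatula out of cup_b, carried it over and lowered it into the notches of the free place (place_b). It touched down at about 3 N and was pressed to about 7 N, all before I let go. I then backed the arm well clear and handed the job in at about 19 s; no verdict is reported.

**Spatula:** in both views it lies level in both notches with its blade away from the robot. The measured balance point was about 6 mm along and 1 mm across from the place's point.
- **Height disagreement:** the network put the balance point at 69 mm, while the two ends came out at 63 mm and 57 mm, about the expected 60 mm. I took the 69 mm as network error.

**Other things:**
- **Knife:** it looks unmoved in both views.
- **Jar, cast and burnisher:** all three stand where they were in the pictures after release. In the last pair of pictures the networks found each of them in only one view, so I did not measure them in 3D at the end.

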